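Cover the clean sample vessels from the stack of covers

TASK

Close the four clean, open sample vessels against dust: take the stack of grey covers apart and lay each one flat and centred on the mouth of the vessel it belongs to - the largest cover on the widest mouth and so on down to the smallest cover on the narrowest mouth. Leave the vessels standing where they are, and do not disturb the amber bottle or the tube rack.

Things in the scene. Friction and masses are not known exactly. Their poses are not given: they have to be found in the camera images.
- cover_largest: Cover: flat solid grey plastic disc with a thin black line round its upper edge, 66 mm in diameter, 18 mm thick, at the start bottom of the stack; belongs on the tub. Loose. Origin at the centre of its underside, z up through the disc.
- cover_large: Cover: flat solid grey plastic disc with a thin black line round its upper edge, 56 mm in diameter, 18 mm thick, at the start second from the bottom; belongs on the square jar. Loose. Origin at the centre of its underside, z up through the disc.
- cover_small: Cover: flat solid grey plastic disc with a thin black line round its upper edge, 46 mm in diameter, 18 mm thick, at the start third from the bottom; belongs on the round bottle. Loose. Origin at the centre of its underside, z up through the disc.
- cover_smallest: Cover: flat solid grey plastic disc with a thin black line round its upper edge, 36 mm in diameter, 18 mm thick, at the start top of the stack; belongs on the flask. Loose. Origin at the centre of its underside, z up through the disc.
- tub: Open squat round white tub, body 80 mm in diameter up to 36 mm, then a sloping shoulder to 44 mm, then a straight round neck; the rim is 70 mm above the foot. Neck 54 mm outside, 48 mm inside: the widest mouth, dark inside. Loose, about 0.3 kg, stands upright on the bench. Origin at the centre of its foot, z up.
- square_jar: Open white jar with a square body 66 by 66 mm up to 55 mm, then a shoulder to 61 mm, then a straight round neck; the rim is 85 mm above the foot. Neck 44 mm outside, 38 mm inside: the second widest mouth, dark inside. Loose, about 0.3 kg, stands upright on the bench. Origin at the centre of its foot, z up.
- round_bottle: Open white round bottle, body 62 mm in diameter up to 58 mm, then a shoulder to 70 mm, then a straight round neck; the rim is 95 mm above the foot. Neck 34 mm outside, 28 mm inside: the third widest mouth, dark inside. Loose, about 0.3 kg, stands upright on the bench. Origin at the centre of its foot, z up.
- flask: Open white conical flask, 80 mm in diameter at the foot, tapering to its neck at 68 mm, then a straight round neck; the rim is 100 mm above the foot. Neck 24 mm outside, 18 mm inside: the narrowest mouth, dark inside. Loose, about 0.3 kg, stands upright on the bench. Origin at the centre of its foot, z up.
- amber_bottle: Bystander: closed amber bottle with black cap, 64 mm in diameter, 140 mm tall, loose, standing beyond the work. Origin at the centre of its foot.
- tube_rack: Bystander: wooden rack with five white-capped tubes in a row, 200 by 60 mm (long side along its x), 101 mm tall, loose, to the robot's left. Origin at the centre of its underside.
There are look-alikes about, which are no part of the job. What is shaped like the cover_small but blue, purple or red is not meant.

How it is judged (in metres and radians):
At the end, for the whole second after the job is handed in: Each cover lies flat (within 0.1 rad, underside within 4 mm of the rim's height) on its own vessel, its centre within 9 mm of the vessel's axis so that the mouth is closed; vessels upright (within 0.1 rad); covers released and at rest (horizontal distance between cover_largest and tub below 0.009 m and z of cover_largest in the frame of tub between 0.066 and 0.074 m and angle between each of cover_largest, tub, cover_large, square_jar, cover_small, round_bottle, cover_smallest, flask's own z axis and vertical below 0.1 rad and linear speed of each of cover_largest, cover_large, cover_small, cover_smallest below 0.02 m/s and angular speed of each of cover_largest, cover_large, cover_small, cover_smallest below 0.2 rad/s and horizontal distance between cover_large and square_jar below 0.009 m and z of cover_large in the frame of square_jar between 0.081 and 0.089 m and horizontal distance between cover_small and round_bottle below 0.009 m and z of cover_small in the frame of round_bottle between 0.091 and 0.099 m and horizontal distance between cover_smallest and flask below 0.009 m and z of cover_smallest in the frame of flask between 0.096 and 0.104 m); the robot touches nothing.
It fails at once if a vessel is knocked over or shoved more than 25 mm (distance of any of tub, square_jar, round_bottle, flask from where it was at the start of the episode above 0.025 m or angle between any of tub, square_jar, round_bottle, flask's own z axis and vertical above 0.35 rad).
It fails at once if the amber bottle or the tube rack is moved more than 20 mm or tipped (distance of any of amber_bottle, tube_rack from where it was at the start of the episode above 0.02 m or angle between any of amber_bottle, tube_rack's own z axis and vertical above 0.3 rad).
It also fails if it takes over 99 s, if anything falls off the work surface, if the arm or the gripper's body presses on something with over 40 N, if the wrist force passes 120 N, or if a joint passes its speed limit or range.

ROBOT

A 7-joint arm with a two-finger parallel gripper is mounted at the origin on the work surface. World frame = base frame: x ahead of the robot, y to its left, z up, the work surface at z = 0. Lengths are in m, angles in degrees, forces in N, time in s.
With the tool pointing down it reaches from about 0.425 to 0.975 m from the base axis. Payload 16.7 kg.
Tool frame: the origin (TCP) lies at the very end of the fingers, on their centre line; the grasp point (between the pads) lies 19 mm behind it; z points along the fingers, y is the direction in which the jaws open and shut (so a half turn about z gives the same grasp; the last joint's range is limited). The gripper opens to 85 mm and grips with 20 to 120 N. Pads are 22 mm wide; open, the fingers measure 114 mm over their backs; the gripper's body (76 mm by 85 mm) begins 54 mm behind the grasp point. The pads swing forward as they close: fully open they stand 13 mm farther back than shut.
Start: joints at [58.241, 24.414, 4.234, 92.017, -1.954, 63.644, -3.845], TCP at [0.266, -0.62, 0.231] pointing down, gripper open.
Joint ranges: [-163.25, 163.25], [-28.42, 122.38], [-70.27, 78.77], [12.13, 141.07], [-58.53, 238.53], [9.26, 117.41], [-156.51, 156.51]. Speed limits (degrees/s): [108.29, 108.29, 136.94, 136.94, 172.46, 172.46, 172.46].

INTERFACE

Orientations are given as [roll, pitch, yaw] about the fixed x, y, z axes, in that order (R = Rz(yaw) Ry(pitch) Rx(roll)).
In Python, from bench import monitor, vision, env gives the robot as it stands.
- The arm moves only by the tool jog_arm, never from a script. Its argument "motion" is a list that holds one entry, the list of rows, each a list of 7 numbers: the shift along the world's x, y, z each as a share of 0.15 m, from -1 to 1, then the turn, a rotation vector about the world's x, y, z each as a share of 30 degrees, from -1 to 1, then the gripper's target within -1 to 1 (fully open at 1, half-way at 0, shut at -1). In form: [[[dx, dy, dz, ax, ay, az, grip], ...]]. A call has exactly 8 rows; each row is the pose to reach, as a shift and turn from the pose measured when the call began; what a row does not reach only later rows make up. A row lasts 1/12 s, in which the tool goes at most 41.7 mm and 7.16 degrees, less where a joint would pass 70% of its speed; a pose out of reach is approached as far as the arm can. A call with a number of a shift or a turn outside -1 to 1 is refused whole. A call with a gripper value outside its range is refused whole. The fingers move at their own pace and stop on an object; the grip force is fixed at half the most. Time passes only in rows, so rows that repeat a pose let the fingers close, or fill a call up. It gives the time, the measured TCP pose, the force and the opening at its end, in the units of the state.
- monitor.observe(): the state, without advancing time (a new reading comes with each control period).
- vision.snapshot(name): name is "scene" or "top" or "wrist"; returns the picture (420x560x3 uint8, red, green, blue); there is no depth.
- vision.calibration(name): a dict with "intrinsics" (3x3 intrinsics, pixels), "position" and "rotation" of the camera in the world; the wrist camera has in their place "hand_eye" (4x4, takes a point from camera to tool coordinates, whose origin is the TCP and whose axes are the flange's). Camera axes: x right, y down, z forward; pixel columns grow to the right and rows downward; lengths in m; the calibration is good to about 2 mm. The wrist camera is an equidistant fisheye: a pixel r from the principal point sees the ray r / f radians off the axis. A picture is of the moment at which its call begins: read the wrist's pose just before it. calibration takes no time and is no camera call.
- env.job_done(): hands the job in, once; it reports no verdict.
The state is a dict: "clock": time; "joint_pos": joint angles; "qd": joint speeds; "joint_torque": joint torques, N m; "position": TCP position; "tool_rot": TCP orientation; "wrist_force": force on the tool from outside, world axes, zero at the start; "moment": the same for the moment, N m; "opening": finger opening in m.
Only numpy, scipy, OpenCV 4.12 (cv2) and the standard library are available. Lean on these libraries where they do the work, as an engineer would, in place of code of your own. Each camera call takes 0.05 s, during which the arm holds its last target.

## Working session

There is one attempt and no reset: what is moved stays moved. The work goes in short steps, Python scripts to look and compute and a tool call to move; the robot and the scene stay as the last step left them, time stands still between calls to the robot, and variables do not carry over. Pictures are saved under pics/ and viewed, and the job is handed in when it is done.

Besides the shell and the picture viewer there is one more tool, called after "Request:" by a JSON object that holds its "method" and its "body", one argument or row to a line. jog_arm: Moves the arm, as the interface text tells. Shift numbers are shares of 0.15 m and turn numbers shares of 30 degrees, none past 1 either way. Its arguments: {"type":"object","properties":{"motion":{"type":"array","items":{"type":"array","items":{"type":"array","items":{"type":"number"}}}}},"required":["motion"]}

```bash
mkdir -p pics; ls; python3 - <<'E'
from bench import monitor, vision, env
import cv2
print(monitor.observe())
for n in ("scene","top","wrist"):
    im=vision.snapshot(n); cv2.imwrite(f"pics/{n}0.png",im[:,:,::-1]); print(n,vision.calibration(n))
E
```

```text
pics
{'clock': 0.0, 'joint_pos': array([58.24066168, 24.44839349,  4.23021679, 92.05246552, -1.95233609,
       63.64481397, -3.84494254]), 'qd': array([ 0.05131999,  0.0270378 , -0.03932832,  0.09354688, -0.06087253,
       -0.02329836,  0.04865248]), 'joint_torque': array([ 2.22921233e-03, -9.49841166e+01,  3.76271725e+00, -4.63504922e+01,
        1.94522180e-02,  9.98453703e-03, -4.00823626e-05]), 'position': array([ 0.26565447, -0.62007265,  0.23062294]), 'tool_rot': array([-1.79926692e+02,  6.15824898e-03,  2.31930643e+01]), 'wrist_force': array([-0.71004278, -0.60970725, -0.97675917]), 'moment': array([ 0.00392209, -0.00214894,  0.000108  ]), 'opening': 0.08577111333220032}
scene {'intrinsics': array([[430.88952497,   0.        , 276.02233845],
       [  0.        , 430.88952497, 213.590866  ],
       [  0.        ,   0.        ,   1.        ]]), 'position': array([ 1.06071579, -0.57540383,  0.64472866]), 'rotation': array([-126.72711348,   -1.35155102,   33.33442915])}
top {'intrinsics': array([[463.70623147,   0.        , 276.66521494],
       [  0.        , 463.70623147, 205.3601065 ],
       [  0.        ,   0.        ,   1.        ]]), 'position': array([0.54039615, 0.08587756, 1.34726188]), 'rotation': array([-176.3926243 ,    0.22980987,  -89.25725363])}
wrist {'intrinsics': array([[325.1922621 ,   0.        , 279.67553956],
       [  0.        , 325.1922621 , 212.00703573],
       [  0.        ,   0.        ,   1.        ]]), 'hand_eye': array([[-8.11296737e-04, -9.54268024e-01, -2.98951300e-01,
         7.59017350e-02],
       [ 9.99999622e-01, -8.68090551e-04,  5.71819726e-05,
        -4.83683933e-04],
       [-3.14083726e-04, -2.98951140e-01,  9.54268367e-01,
        -1.42820806e-01],
       [ 0.00000000e+00,  0.00000000e+00,  0.00000000e+00,
         1.00000000e+00]])}
```

View pics/scene0.png

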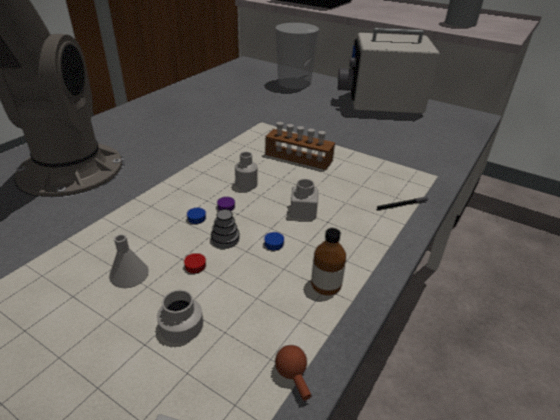

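View pics/top0.png

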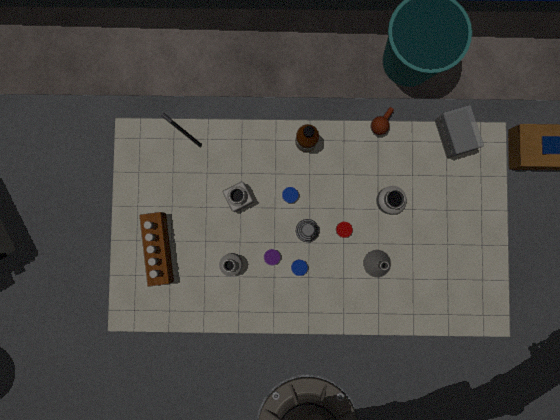

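View pics/wrist0.png

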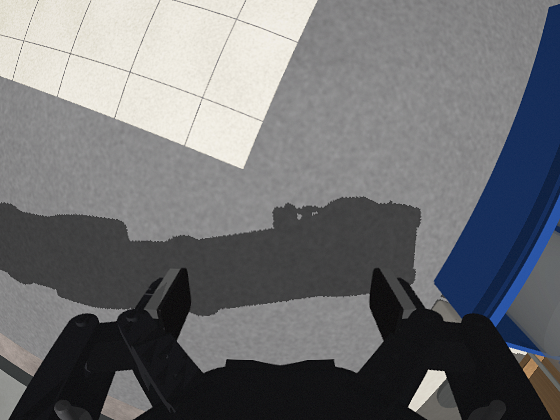

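```bash
python3 - <<'E'
import cv2
im=cv2.imread("pics/top0.png")
tiles=[]
for (u,v) in [(393,198),(237,195),(231,264),(380,265),(308,230),(308,138)]:
    c=im[v-25:v+25,u-25:u+25]; tiles.append(cv2.resize(cv2.convertScaleAbs(c,alpha=1.7),(250,250),interpolation=cv2.INTER_CUBIC))
cv2.imwrite("pics/t1.png",cv2.vconcat([cv2.hconcat(tiles[:3]),cv2.hconcat(tiles[3:])]))
im=cv2.imread("pics/scene0.png")
c=im[140:345,90:340]; cv2.imwrite("pics/s1.png",cv2.resize(cv2.convertScaleAbs(c,alpha=1.5),None,fx=2.9,fy=2.9,interpolation=cv2.INTER_CUBIC))
E
```

```text
(no output)
```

View pics/t1.png

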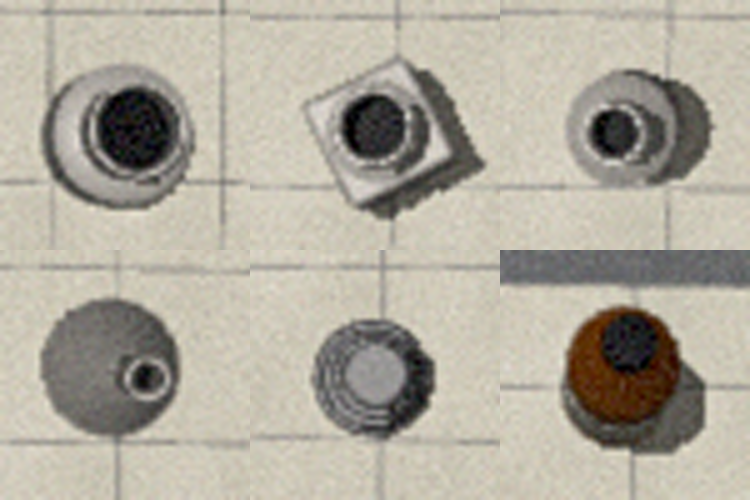

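View pics/s1.png

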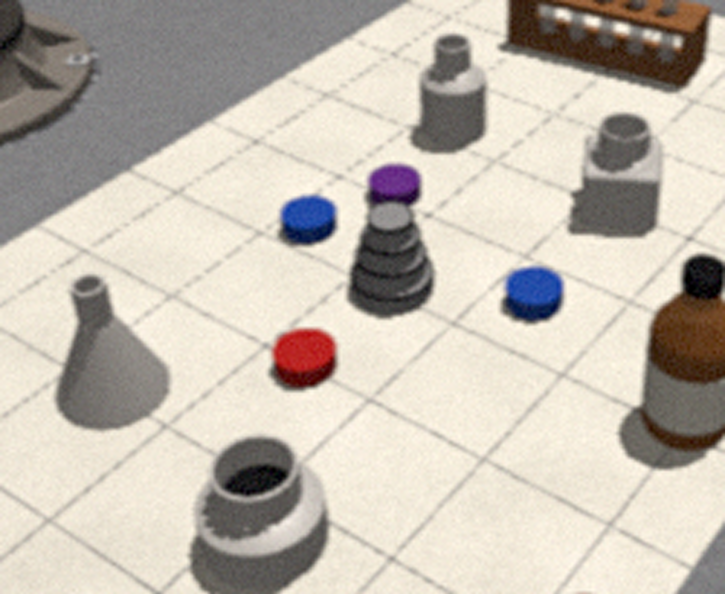

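```bash
cat > h.py <<'E'
import numpy as np, cv2
from scipy.spatial.transform import Rotation as Ro
from bench import monitor, vision, env
def R(rpy): return Ro.from_euler('xyz',rpy,degrees=True).as_matrix()
def fixed_ray(n,u,v):
    c=vision.calibration(n);K=c['intrinsics']
    d=R(c['rotation'])@np.array([(u-K[0,2])/K[0,0],(v-K[1,2])/K[1,1],1]);return np.array(c['position']),d
def wcam(s):
    T=np.eye(4);T[:3,:3]=R(s['tool_rot']);T[:3,3]=s['position']
    return T@vision.calibration('wrist')['hand_eye']
def wrist_ray(u,v,s):
    K=vision.calibration('wrist')['intrinsics'];C=wcam(s)
    x,y=u-K[0,2],v-K[1,2];r=np.hypot(x,y);t=r/K[0,0]
    return C[:3,3],C[:3,:3]@np.array([np.sin(t)*x/r,np.sin(t)*y/r,np.cos(t)])
def hit(od,z): o,d=od; return o+d*(z-o[2])/d[2]
def wproj(p,s):
    K=vision.calibration('wrist')['intrinsics'];C=wcam(s)
    q=C[:3,:3].T@(np.array(p)-C[:3,3]);t=np.arctan2(np.hypot(q[0],q[1]),q[2]);a=np.arctan2(q[1],q[0])
    return K[0,2]+K[0,0]*t*np.cos(a),K[1,2]+K[0,0]*t*np.sin(a)
def proj(n,p):
    c=vision.calibration(n);K=c['intrinsics'];q=K@(R(c['rotation']).T@(np.array(p)-c['position']));return q[:2]/q[2]
def wsnap(name):
    s=monitor.observe(); im=vision.snapshot('wrist')[:,:,::-1].copy(); cv2.imwrite(f'pics/{name}.png',im); return s,im
E
python3 - <<'E'
from h import *
for n,u,v,z in [('tub',395.6,199,.07),('jar',237,195,.085),('bottle',228.7,265,.095),('flask',384.4,265.4,.1),('stack',308.4,229.6,.072),('amber',309,136,.14),('rack',155,250,.1),('purple',272,257,.018),('blue1',300,268,.018),('blue2',291,195,.018),('red',344,230,.018)]:
    p=hit(fixed_ray('top',u,v),z); print(n,p.round(4), proj('scene',p).round(1))
E
```

```text
tub [ 0.6426 -0.2359  0.07  ] [175.1 299.7]
jar [0.6469 0.2007 0.085 ] [304.1 183. ]
bottle [0.4572 0.2186 0.095 ] [245.1 153.9]
flask [ 0.462  -0.1979  0.1   ] [118.9 237. ]
stack [0.5551 0.004  0.072 ] [222.8 214.2]
amber [0.8005 0.009  0.14  ] [324.9 229. ]
rack [0.4949 0.4166 0.1   ] [296.7 128.9]
purple [0.4764 0.1037 0.018 ] [224.5 201.2]
blue1 [0.4463 0.0235 0.018 ] [193.9 212.6]
blue2 [0.6545 0.0515 0.018 ] [271.7 238.2]
red [ 0.5559 -0.1013  0.018 ] [192.9 259.1]
```

Request:
{"method": "jog_arm", "body": {
  "motion": [
    [[0.3,0.3,0,0,0,0,1],[0.6,0.6,0,0,0,0,1],[0.85,0.85,0,0,0,0,1],[1,1,0,0,0,0,1],[1,1,0,0,0,0,1],[1,1,0,0,0,0,1],[1,1,0,0,0,0,1],[1,1,0,0,0,0,1]]
  ]
}}

```text
clock: 0.82
position: [0.4157, -0.47, 0.2306]
tool_rot: [-179.9, 0.0, 23.2]
wrist_force: [-0.8, -0.3, -0.7]
opening: 0.0853
```

Request:
{"method": "jog_arm", "body": {
  "motion": [
    [[0.25,0.3,0,0,0,0,1],[0.5,0.6,0,0,0,0,1],[0.75,0.85,0,0,0,0,1],[1,1,0,0,0,0,1],[1,1,0,0,0,0,1],[1,1,0,0,0,0,1],[1,1,0,0,0,0,1],[1,1,0,0,0,0,1]]
  ]
}}

```text
clock: 1.48
position: [0.565, -0.3212, 0.2302]
tool_rot: [-179.9, 0.1, 23.2]
wrist_force: [-0.8, 0.1, -0.0]
opening: 0.0856
```

Request:
{"method": "jog_arm", "body": {
  "motion": [
    [[0.1,0.2,0,0,0,0,1],[0.2,0.4,0,0,0,0,1],[0.3,0.5,0,0,0,0,1],[0.3,0.5,0,0,0,0,1],[0.3,0.5,0,0,0,0,1],[0.3,0.5,0,0,0,0,1],[0.3,0.5,0,0,0,0,1],[0.3,0.5,0,0,0,0,1]]
  ]
}}

```text
clock: 2.15
position: [0.6091, -0.248, 0.2303]
tool_rot: [-180.0, 0.1, 23.0]
wrist_force: [-0.3, 0.1, -0.5]
opening: 0.0854
```

```bash
python3 - <<'E'
from h import *
s,im=wsnap('w1'); print(s['clock'],s['position'],s['tool_rot'],s['opening'],wproj([.6426,-.2359,.07],s))
E
```

```text
2.15 [ 0.60909282 -0.24804339  0.23030781] [-1.79950305e+02  1.00330530e-01  2.30361971e+01] 0.08539229520072975 (np.float64(282.3435691195081), np.float64(155.98791897051424))
```

View pics/w1.png

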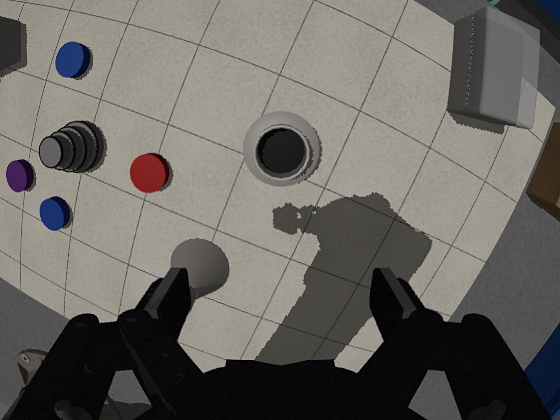

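```bash
cat >> h.py <<'E'
def zoom(im,u,v,h,name,k=None):
    u,v=int(u),int(v);k=k or int(500/(2*h));c=im[v-h:v+h,u-h:u+h];cv2.imwrite(f'pics/{name}.png',cv2.resize(c,None,fx=k,fy=k,interpolation=cv2.INTER_CUBIC))
def dark(im,u,v,h,th,inv=True):
    u,v=int(u),int(v);g=cv2.GaussianBlur(cv2.cvtColor(im,cv2.COLOR_BGR2GRAY),(3,3),0)[v-h:v+h,u-h:u+h]
    m=(g<th).astype(np.uint8) if inv else (g>th).astype(np.uint8)
    cs,_=cv2.findContours(m,cv2.RETR_EXTERNAL,cv2.CHAIN_APPROX_NONE)
    out=[]
    for c in sorted(cs,key=cv2.contourArea)[::-1][:3]:
        if len(c)>8:
            e=cv2.fitEllipse(cv2.convexHull(c)); out.append((e[0][0]+u-h,e[0][1]+v-h,e[1][0],e[1][1]))
    return np.round(out,1)
E
python3 - <<'E'
from h import *
s=monitor.observe(); im=cv2.imread('pics/w1.png'); zoom(im,282,150,50,'z1')
for th in (50,80,110): print(dark(im,282,150,30,th))
for z,d in((.07,54),(.07,48)):
    p=[wproj([.6426+d/2e3*np.cos(a),-.2359+d/2e3*np.sin(a),z],s) for a in np.linspace(0,6.28,20)]
    print(cv2.fitEllipse(np.float32(p)))
E
```

```text
[[280.1 150.7  45.2  48.4]]
[[280.6 152.3  49.5  50.2]
 [289.2 153.5  45.3  49.2]]
[[280.5 152.4  50.9  51.6]
 [298.4 157.   31.2  49.3]]
((282.6535949707031, 156.030517578125), (56.7844352722168, 57.57466506958008), 88.77759552001953)
((282.657958984375, 156.09999084472656), (50.50049591064453, 51.20383834838867), 88.77276611328125)
```

View pics/z1.png

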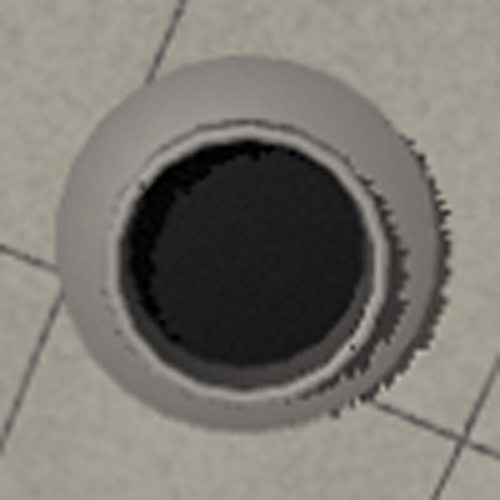

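```bash
python3 - <<'E'
from h import *
s=monitor.observe(); print(hit(wrist_ray(281.3,152.1,s),.07)); print(wproj([.555,.004,.072],s), hit(wrist_ray(54,152,s),.072))
E
```

```text
[ 0.64581046 -0.23313417  0.07      ]
(np.float64(52.1089813102908), np.float64(154.1713434338987)) [0.55830152 0.00184494 0.072     ]
```

Request:
{"method": "jog_arm", "body": {
  "motion": [
    [[-0.25,0.06,0,0,0,0,1],[-0.5,0.12,0,0,0,0,1],[-0.75,0.18,0,0,0,0,1],[-1,0.25,0,0,0,0,1],[-1,0.25,0,0,0,0,1],[-1,0.25,0,0,0,0,1],[-1,0.25,0,0,0,0,1],[-1,0.25,0,0,0,0,1]]
  ]
}}

```text
clock: 2.87
position: [0.4602, -0.2105, 0.2305]
tool_rot: [-180.0, 0.1, 23.1]
wrist_force: [0.1, 0.3, -0.2]
opening: 0.0853
```

```bash
python3 - <<'E'
from h import *
s,im=wsnap('w2'); print(s['clock'],s['position'],s['tool_rot'])
u,v=wproj([.463,-.197,.1],s);print(u,v); zoom(im,u,v,50,'z2')
E
```

```text
2.8667 [ 0.46015446 -0.21053315  0.2305165 ] [-1.79971837e+02  5.91196938e-02  2.30629488e+01]
267.1794180409877 192.4201517658896
```

View pics/z2.png

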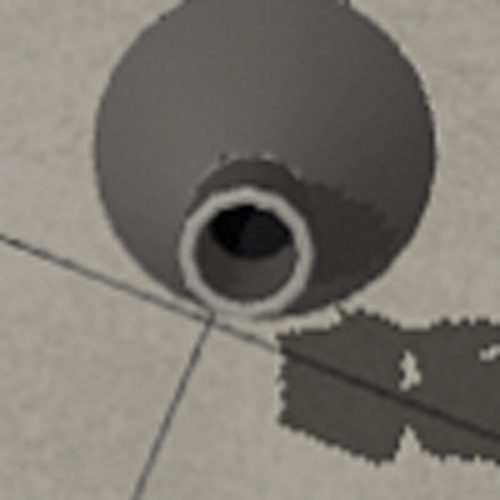

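Request:
{"method": "jog_arm", "body": {
  "motion": [
    [[0.12,0.25,0,0,0,0,1],[0.25,0.5,0,0,0,0,1],[0.4,0.75,0,0,0,0,1],[0.5,1,0,0,0,0,1],[0.5,1,0,0,0,0,1],[0.5,1,0,0,0,0,1],[0.5,1,0,0,0,0,1],[0.5,1,0,0,0,0,1]]
  ]
}}

```text
clock: 3.58
position: [0.535, -0.0616, 0.2299]
tool_rot: [-179.9, 0.1, 23.0]
wrist_force: [0.6, -0.5, 0.3]
opening: 0.0856
```

Request:
{"method": "jog_arm", "body": {
  "motion": [
    [[0,0.15,0,0,0,0,1],[0,0.3,0,0,0,0,1],[0,0.35,0,0,0,0,1],[0,0.35,0,0,0,0,1],[0,0.35,0,0,0,0,1],[0,0.35,0,0,0,0,1],[0,0.35,0,0,0,0,1],[0,0.35,0,0,0,0,1]]
  ]
}}

```text
clock: 4.25
position: [0.5351, -0.0101, 0.23]
tool_rot: [-180.0, 0.1, 22.9]
wrist_force: [1.0, 0.5, -0.2]
opening: 0.0854
```

```bash
python3 - <<'E'
from h import *
s,im=wsnap('w3'); print(s['clock'],s['position'],s['tool_rot'])
u,v=wproj([.557,.003,.072],s);print(u,v); zoom(im,u,v,50,'z3')
E
```

```text
4.25 [ 0.53507418 -0.01012213  0.22998266] [-1.79959964e+02  1.19229376e-01  2.29023916e+01]
276.44779150966383 167.1382234899108
```

View pics/z3.png

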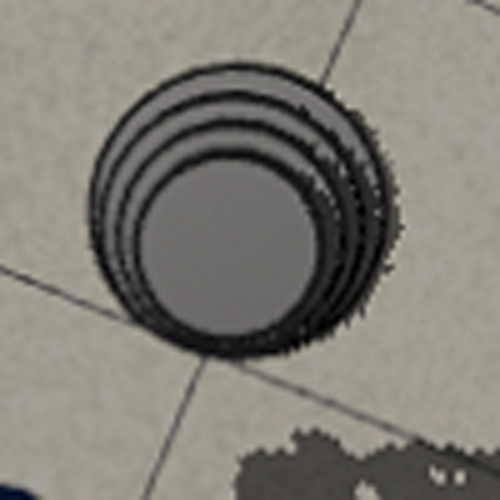

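View pics/w3.png

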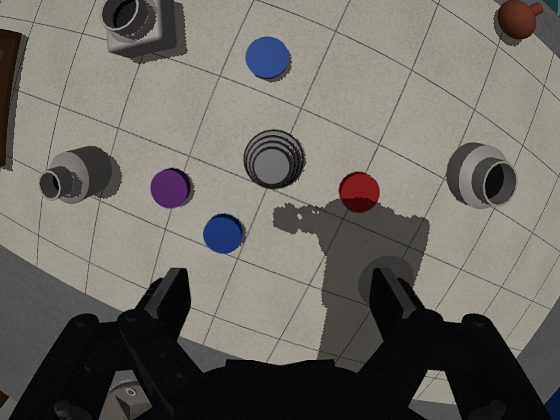

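```bash
python3 - <<'E'
from h import *
s=monitor.observe(); p=hit(wrist_ray(271.6,165.8,s),.072); print('stack',p)
R_=R(s['tool_rot']); print('toolframe off',R_.T@(p-s['position']))
C=p
for z,d in((.072,36),(.054,46),(.036,56),(.018,66)):
    q=np.array([wproj([C[0]+d/2e3*np.cos(a),C[1]+d/2e3*np.sin(a),z],s) for a in np.linspace(0,6.28,60)])
    print(z,(q.min(0)-[226,117])*5,(q.max(0)-[226,117])*5)
s2=dict(position=np.array([ 0.46015446,-0.21053315,0.2305165 ]),tool_rot=[-179.97,.059,23.063])
print('flask',hit(wrist_ray(266.5,192.4,s2),.1))
u,v=wproj([.646,.2,.085],s);print('jar pred',u,v);u,v=wproj([.457,.218,.095],s);print('bottle',u,v)
E
```

```text
stack [0.55639544 0.00793546 0.072     ]
toolframe off [ 0.02691958 -0.00796901  0.15790753]
0.072 [131.98420385 148.47895471] [324.34949206 337.71312261]
0.054 [114.33745362 113.62151156] [346.59536375 342.31847077]
0.036 [98.55724445 82.38410304] [366.50488642 346.42650485]
0.018 [84.36686006 54.25054067] [384.42043008 350.11360132]
flask [ 0.46278511 -0.19644848  0.1       ]
jar pred 121.51834970843706 12.078283138922643
bottle 51.41444346313713 186.47581084232104
```

```bash
python3 - <<'E'
from h import *
for n,u,v,z in (('stack',392,216,.072),('flask',90,287,.1),('tub',256,464,.07),('jar',625,129,.085),('bottle',453,44,.095)):
    print(n,hit(fixed_ray('scene',90+u/2.9,140+v/2.9),z).round(4))
E
```

```text
stack [0.56   0.0061 0.072 ]
flask [ 0.4699 -0.1995  0.1   ]
tub [ 0.6476 -0.2333  0.07  ]
jar [0.6531 0.197  0.085 ]
bottle [0.4636 0.215  0.095 ]
```

Request:
{"method": "jog_arm", "body": {
  "motion": [
    [[0.14,0.12,-0.1,0,0,0,1],[0.14,0.12,-0.3,0,0,0,1],[0.14,0.12,-0.5,0,0,0,1],[0.14,0.12,-0.65,0,0,0,1],[0.14,0.12,-0.8,0,0,0,1],[0.14,0.12,-0.8,0,0,0,1],[0.14,0.12,-0.8,0,0,0,1],[0.14,0.12,-0.8,0,0,0,1]]
  ]
}}

```text
clock: 4.97
position: [0.5567, 0.008, 0.1112]
tool_rot: [-180.0, 0.1, 22.9]
wrist_force: [0.3, -0.2, 0.5]
opening: 0.0857
```

```bash
python3 - <<'E'
from h import *
s,im=wsnap('w4'); print(s['clock'],s['position'],s['tool_rot'],wproj([.5564,.0079,.072],s))
E
```

```text
4.9667 [0.55673215 0.00802989 0.11115648] [-1.79977300e+02  6.08243834e-02  2.29081590e+01] (np.float64(280.48646693353135), np.float64(242.25608566260254))
```

View pics/w4.png

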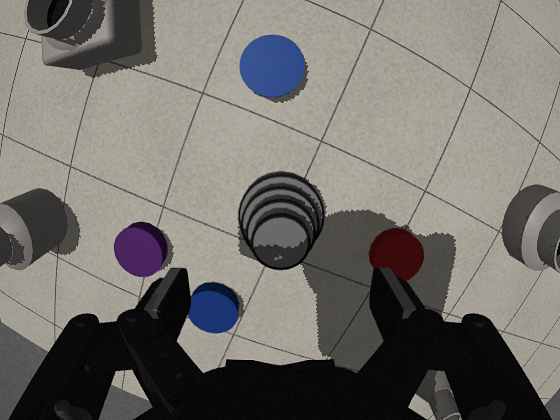

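Request:
{"method": "jog_arm", "body": {
  "motion": [
    [[0,0,-0.15,0,0,0,1],[0,0,-0.3,0,0,0,1],[0,0,-0.365,0,0,0,0.4],[0,0,-0.365,0,0,0,0.2],[0,0,-0.365,0,0,0,0.2],[0,0,-0.365,0,0,0,0.2],[0,0,-0.365,0,0,0,0.2],[0,0,-0.365,0,0,0,0.2]]
  ]
}}

```text
clock: 5.68
position: [0.5576, 0.008, 0.0578]
tool_rot: [180.0, -0.1, 22.9]
wrist_force: [-1.1, 0.5, 0.3]
opening: 0.0513
```

```bash
python3 - <<'E'
from h import *
s,im=wsnap('w5'); print(s['clock'],s['position'],s['opening'])
E
```

```text
5.6833 [0.55760265 0.00803126 0.0578066 ] 0.051299852073639476
```

View pics/w5.png

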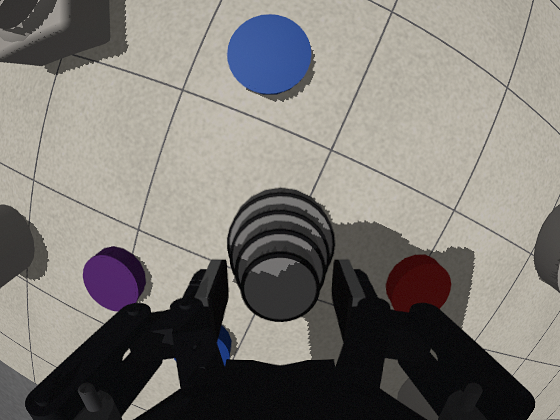

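Request:
{"method": "jog_arm", "body": {
  "motion": [
    [[0,0,0,0,0,0,0],[0,0,0,0,0,0,-0.5],[0,0,0,0,0,0,-1],[0,0,0,0,0,0,-1],[0,0,0,0,0,0,-1],[0,0,0,0,0,0,-1],[0,0,0,0,0,0,-1],[0,0,0,0,0,0,-1]]
  ]
}}

```text
clock: 6.4
position: [0.5578, 0.0081, 0.0584]
tool_rot: [180.0, -0.1, 22.9]
wrist_force: [-4.0, -0.4, 12.8]
opening: 0.0337
```

Request:
{"method": "jog_arm", "body": {
  "motion": [
    [[0,0,0.1,0,0,0,-1],[0,0,0.2,0,0,0,-1],[0,0,0.35,0,0,0,-1],[0,0,0.5,0,0,0,-1],[0,0,0.7,0,0,0,-1],[0,0,0.8,0,0,0,-1],[0,0,0.8,0,0,0,-1],[0,0,0.8,0,0,0,-1]]
  ]
}}

```text
clock: 7.07
position: [0.5582, 0.008, 0.1792]
tool_rot: [179.9, -0.2, 22.9]
wrist_force: [-0.5, -0.6, -1.2]
opening: 0.0336
```

```bash
python3 - <<'E'
from h import *
s,im=wsnap('w6'); print(s['clock'],s['position'],s['opening'])
E
```

```text
7.0667 [0.55817985 0.00804019 0.17923418] 0.033610137722805
```

View pics/w6.png

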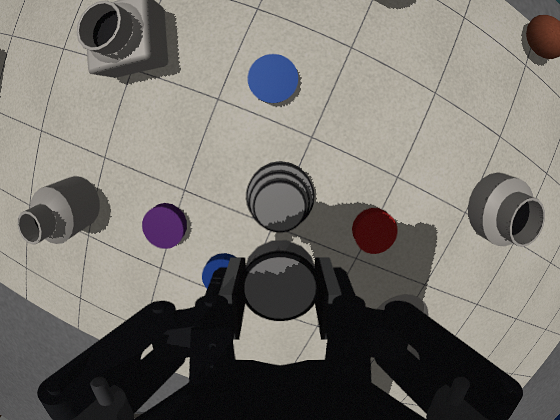

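```bash
python3 - <<'E'
from h import *
s=monitor.observe(); im=cv2.imread('pics/w6.png'); zoom(im,280,280,60,'z6')
p=hit(wrist_ray(280,286,s),.1928); print(R(s['tool_rot']).T@(p-s['position']))
q=np.array([wproj(s['position']+R(s['tool_rot'])@np.array([.018*np.cos(a),.018*np.sin(a),-.0136]),s) for a in np.linspace(0,6.28,60)])
print((q.min(0)-[220,220])*4,(q.max(0)-[220,220])*4)
E
```

```text
[ 0.00055962 -0.00035403 -0.01457093]
[ 86.0380033  121.05239205] [400.02341888 390.35432462]
```

View pics/z6.png

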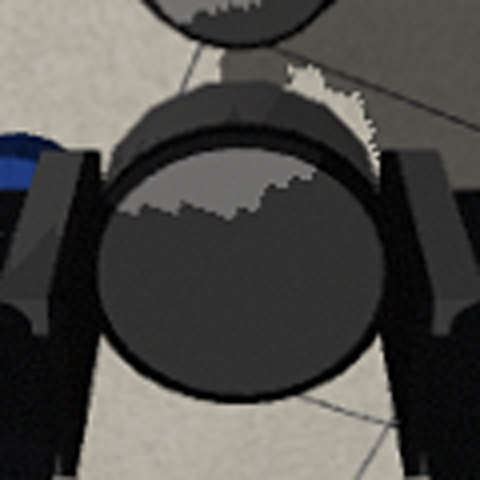

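```bash
cat >> h.py <<'E'
def held_fit(obs,s,d,x0):
    # obs: left,right,top,bottom px of top face outline; fit x,z(tool),tilt about tool y
    from scipy.optimize import least_squares
    a=np.linspace(0,2*np.pi,120)
    def ext(p):
        x,y,z,t=p; P=np.stack([d/2*np.cos(a)*np.cos(t)+x, d/2*np.sin(a)+y, z+d/2*np.cos(a)*np.sin(t)],1)
        q=np.array([wproj(s['position']+R(s['tool_rot'])@k,s) for k in P]); mn,mx=q.min(0),q.max(0)
        return np.array([mn[0],mx[0],mn[1],mx[1]])
    r=least_squares(lambda p:ext(p)-obs,x0,x_scale=[.01,.01,.01,.1]); return r.x,r.fun
E
python3 - <<'E'
from h import *
s=monitor.observe()
o=np.array([95,390,123,403])/4+220
p,f=held_fit(o,s,.036,[0,0,-.0136,0]); print(p,np.degrees(p[3]),f)
# before closing, w5
im=cv2.imread('pics/w5.png'); zoom(im,280,280,60,'z5')
E
```

```text
Traceback (most recent call last):
  File "h.py", line 43, in held_fit
    r=least_squares(lambda p:ext(p)-obs,x0,x_scale=[.01,.01,.01,.1]); return r.x,r.fun
  File "h.py", line 43, in <lambda>
    r=least_squares(lambda p:ext(p)-obs,x0,x_scale=[.01,.01,.01,.1]); return r.x,r.fun
                             ~~~^^^
  File "h.py", line 41, in ext
    q=np.array([wproj(s['position']+R(s['tool_rot'])@k,s) for k in P]); mn,mx=q.min(0),q.max(0)
                ~~~~~^^^^^^^^^^^^^^^^^^^^^^^^^^^^^^^^^^^^
  File "h.py", line 17, in wproj
    K=vision.calibration('wrist')['intrinsics'];C=wcam(s)
                                                  ~~~~^^^
  File "h.py", line 10, in wcam
    return T@vision.calibration('wrist')['hand_eye']
             ~~~~~~~~~~~~~~~~~~^^^^^^^^^
ValueError: time passes only in moves, steps and waits
```

```bash
python3 - <<'E'
import re
t=open('h.py').read(); t=t[:t.index('def held_fit')]
t=t.replace("class X","").replace("def R(rpy)","_W=vision.calibration('wrist'); _K=_W['intrinsics']\ndef R(rpy)")
t=t.replace("vision.calibration('wrist')['hand_eye']","_W['hand_eye']").replace("K=vision.calibration('wrist')['intrinsics'];","K=_K;")
open('h.py','w').write(t)
E
python3 - <<'E'
from h import *
zoom(cv2.imread('pics/w5.png'),280,280,60,'z5')
print(monitor.observe()['clock'])
E
```

```text
7.1167
```

View pics/z5.png

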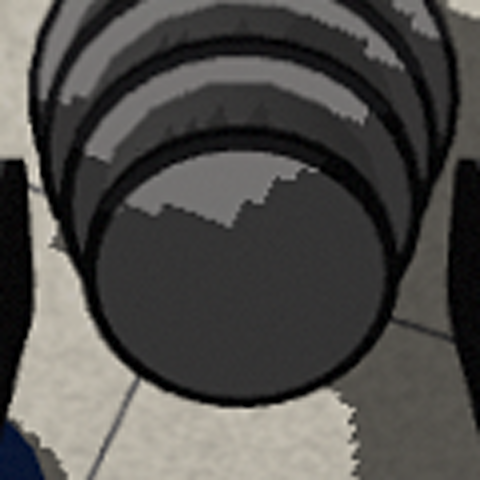

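Request:
{"method": "jog_arm", "body": {
  "motion": [
    [[-0.1,-0.15,0,0,0,0,-1],[-0.2,-0.35,0,0,0,0,-1],[-0.35,-0.55,0,0,0,0,-1],[-0.5,-0.75,0,0,0,0,-1],[-0.6,-0.9,0,0,0,0,-1],[-0.63,-1,0,0,0,0,-1],[-0.63,-1,0,0,0,0,-1],[-0.63,-1,0,0,0,0,-1]]
  ]
}}

```text
clock: 7.78
position: [0.4624, -0.1425, 0.1774]
tool_rot: [180.0, -0.0, 22.8]
wrist_force: [0.5, 0.5, -0.4]
opening: 0.0334
```

Request:
{"method": "jog_arm", "body": {
  "motion": [
    [[0,-0.1,0,0,0,0,-1],[0,-0.2,0,0,0,0,-1],[0,-0.3,0,0,0,0,-1],[0,-0.36,-0.1,0,0,0,-1],[0,-0.36,-0.2,0,0,0,-1],[0,-0.36,-0.3,0,0,0,-1],[0,-0.36,-0.3,0,0,0,-1],[0,-0.36,-0.3,0,0,0,-1]]
  ]
}}

```text
clock: 8.45
position: [0.4622, -0.1954, 0.1315]
tool_rot: [-179.9, 0.1, 22.9]
wrist_force: [-0.1, -0.1, -0.5]
opening: 0.0334
```

```bash
python3 - <<'E'
from h import *
s,im=wsnap('w7'); print(s['clock'],s['position'],s['tool_rot'],s['opening'])
E
```

```text
8.45 [ 0.46224969 -0.19535601  0.1315409 ] [-1.79900714e+02  6.64197821e-02  2.28770949e+01] 0.03344870474349674
```

View pics/w7.png

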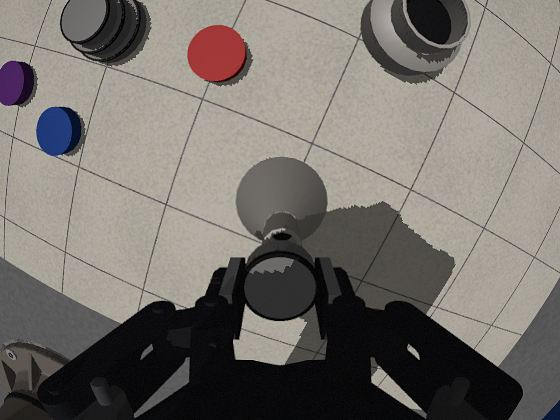

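Request:
{"method": "jog_arm", "body": {
  "motion": [
    [[0.01,-0.006,-0.05,0,0,0,-1],[0.01,-0.006,-0.1,0,0,0,-1],[0.01,-0.006,-0.13,0,0,0,-1],[0.01,-0.006,-0.15,0,0,0,-1],[0.01,-0.006,-0.165,0,0,0,-1],[0.01,-0.006,-0.175,0,0,0,-1],[0.01,-0.006,-0.175,0,0,0,-1],[0.01,-0.006,-0.175,0,0,0,-1]]
  ]
}}

```text
clock: 9.17
position: [0.4643, -0.1966, 0.1062]
tool_rot: [-180.0, -0.0, 22.9]
wrist_force: [0.4, -0.0, 0.3]
opening: 0.0334
```

```bash
python3 - <<'E'
from h import *
s,im=wsnap('w8'); print(s['clock'],s['position'],s['wrist_force'],s['opening'])
im=vision.snapshot('scene')[:,:,::-1]; zoom(im,120,250,45,'s8',6)
E
```

```text
9.1667 [ 0.46431057 -0.19661299  0.10620243] [ 0.43997766 -0.01463917  0.27395837] 0.03336324437122285
```

View pics/w8.png

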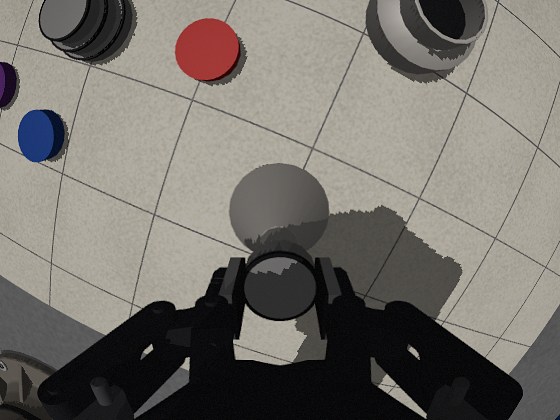

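View pics/s8.png

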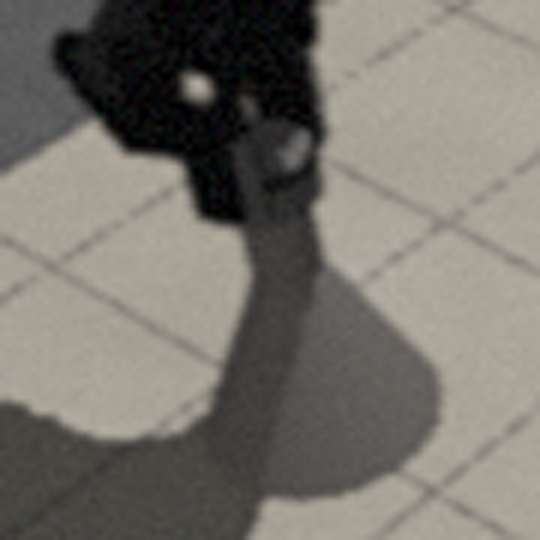

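Request:
{"method": "jog_arm", "body": {
  "motion": [
    [[0,0,-0.01,0,0,0,-1],[0,0,-0.015,0,0,0,-1],[0,0,-0.015,0,0,0,-1],[0,0,-0.015,0,0,0,0.2],[0,0,-0.015,0,0,0,0.3],[0,0,-0.015,0,0,0,0.3],[0,0,-0.015,0,0,0,0.3],[0,0,-0.015,0,0,0,0.3]]
  ]
}}

```text
clock: 9.93
position: [0.4643, -0.1966, 0.104]
tool_rot: [-180.0, -0.0, 22.9]
wrist_force: [-0.4, 1.1, -0.3]
opening: 0.0554
```

```bash
python3 - <<'E'
from h import *
s,im=wsnap('w9'); print(s['clock'],s['position'],s['wrist_force'],s['opening']);zoom(im,280,250,90,'z9',3)
E
```

```text
9.9333 [ 0.46433219 -0.19660615  0.10400657] [-0.44834325  1.09540645 -0.25732436] 0.0554496945834793
```

View pics/z9.png

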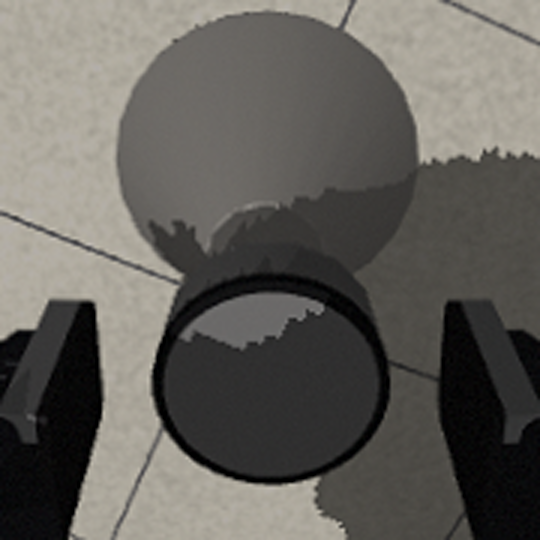

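Request:
{"method": "jog_arm", "body": {
  "motion": [
    [[0,0,0.1,0,0,0,0.3],[0,0,0.25,0,0,0,0.3],[0,0,0.45,0,0,0,0.5],[0,0,0.65,0,0,0,1],[0,0,0.8,0,0,0,1],[0,0,0.8,0,0,0,1],[0,0,0.8,0,0,0,1],[0,0,0.8,0,0,0,1]]
  ]
}}

```text
clock: 10.65
position: [0.464, -0.1965, 0.2235]
tool_rot: [-180.0, 0.0, 22.9]
wrist_force: [0.2, 0.2, -0.6]
opening: 0.0853
```

```bash
python3 - <<'E'
from h import *
s,im=wsnap('w10'); print(s['clock'],s['position'],s['tool_rot'],s['opening']);
u,v=wproj([.4628,-.1964,.118],s);print(u,v);zoom(im,u,v,60,'z10',6)
print(hit(wrist_ray(u,v,s),.118))
im=vision.snapshot('scene')[:,:,::-1]; zoom(im,120,250,45,'s10',6)
E
```

```text
10.65 [ 0.46400416 -0.19653791  0.22348816] [-1.79957863e+02  1.11943799e-02  2.28652906e+01] 0.08532339541294467
279.6099911138441 210.98576793399747
[ 0.4628 -0.1964  0.118 ]
```

View pics/z10.png

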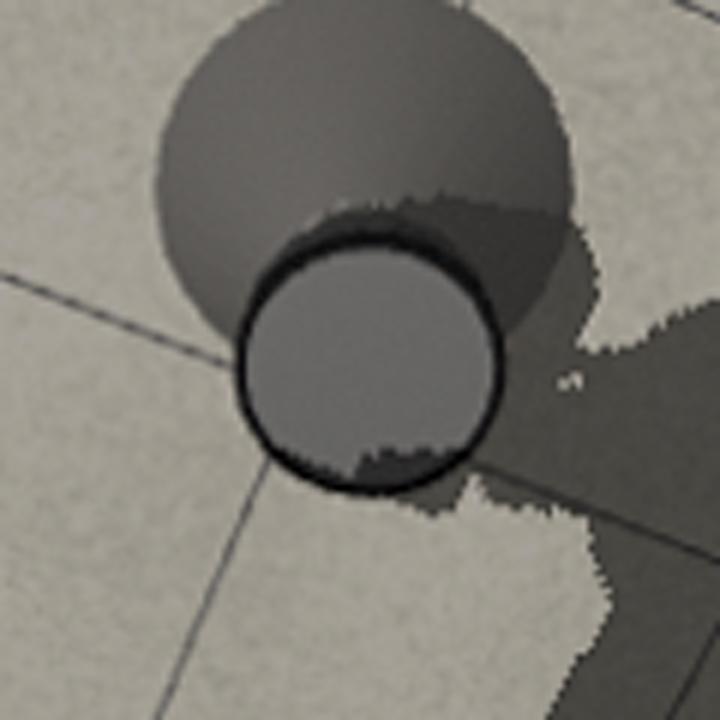

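View pics/s10.png

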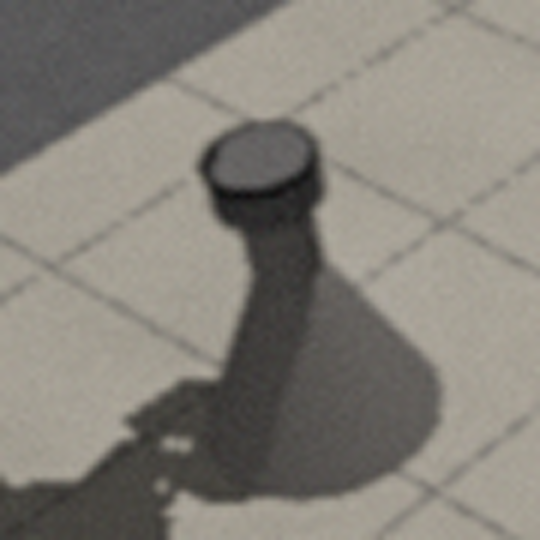

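Request:
{"method": "jog_arm", "body": {
  "motion": [
    [[0.15,0.25,0,0,0,0,1],[0.3,0.5,0,0,0,0,1],[0.45,0.75,0,0,0,0,1],[0.6,1,0,0,0,0,1],[0.6,1,0,0,0,0,1],[0.6,1,0,0,0,0,1],[0.6,1,0,0,0,0,1],[0.6,1,0,0,0,0,1]]
  ]
}}

```text
clock: 11.42
position: [0.5531, -0.0473, 0.2222]
tool_rot: [-179.9, 0.1, 22.8]
wrist_force: [-0.5, -0.1, -0.4]
opening: 0.0857
```

Request:
{"method": "jog_arm", "body": {
  "motion": [
    [[0.02,0.2,-0.1,0,0,0,1],[0.02,0.36,-0.3,0,0,0,1],[0.02,0.36,-0.5,0,0,0,1],[0.02,0.36,-0.7,0,0,0,1],[0.02,0.36,-0.7,0,0,0,1],[0.02,0.36,-0.7,0,0,0,1],[0.02,0.36,-0.7,0,0,0,1],[0.02,0.36,-0.7,0,0,0,1]]
  ]
}}

```text
clock: 12.08
position: [0.5572, 0.0061, 0.1191]
tool_rot: [-179.9, 0.0, 22.8]
wrist_force: [0.6, -0.2, 0.2]
opening: 0.0851
```

```bash
python3 - <<'E'
from h import *
s,im=wsnap('w11'); print(s['clock'],s['position'],s['tool_rot'],s['opening']);
u,v=wproj([.5564,.0079,.054],s);print(u,v);zoom(im,u,v,60,'z11',6); q=np.array([wproj([.5564+.023*np.cos(a),.0079+.023*np.sin(a),.054],s) for a in np.linspace(0,6.28,60)]);o=np.array([int(u)-60,int(v)-60]);print(o,(q.min(0)-o)*6,(q.max(0)-o)*6)
E
```

```text
12.0833 [0.55717347 0.00608961 0.11908574] [-1.79947292e+02  1.75500035e-02  2.27573214e+01] 0.08513212886805047
277.5694868793424 227.09787050850727
[217 167] [161.35613131 163.85777837] [565.66625421 543.87143437]
```

View pics/z11.png

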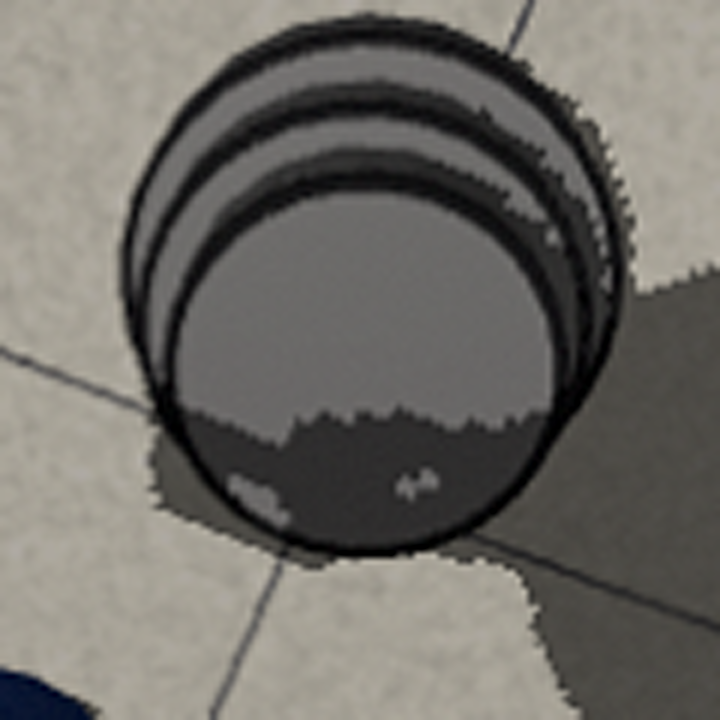

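Request:
{"method": "jog_arm", "body": {
  "motion": [
    [[-0.003,0.011,-0.15,0,0,0,1],[-0.003,0.011,-0.3,0,0,0,0.8],[-0.003,0.011,-0.45,0,0,0,0.5],[-0.003,0.011,-0.54,0,0,0,0.5],[-0.003,0.011,-0.54,0,0,0,0.5],[-0.003,0.011,-0.54,0,0,0,0.5],[-0.003,0.011,-0.54,0,0,0,0.5],[-0.003,0.011,-0.54,0,0,0,0.5]]
  ]
}}

```text
clock: 12.8
position: [0.5577, 0.0078, 0.0396]
tool_rot: [-180.0, -0.1, 22.7]
wrist_force: [0.0, 0.3, 0.8]
opening: 0.0637
```

Request:
{"method": "jog_arm", "body": {
  "motion": [
    [[0,0,0,0,0,0,0.2],[0,0,0,0,0,0,-0.2],[0,0,0,0,0,0,-0.6],[0,0,0,0,0,0,-1],[0,0,0,0,0,0,-1],[0,0,0,0,0,0,-1],[0,0,0,0,0,0,-1],[0,0,0,0,0,0,-1]]
  ]
}}

```text
clock: 13.47
position: [0.5586, 0.0078, 0.0412]
tool_rot: [179.9, -0.2, 22.7]
wrist_force: [-4.7, -0.9, 18.6]
opening: 0.0439
```

Request:
{"method": "jog_arm", "body": {
  "motion": [
    [[0,0,0.1,0,0,0,-1],[0,0,0.2,0,0,0,-1],[0,0,0.35,0,0,0,-1],[0,0,0.55,0,0,0,-1],[0,0,0.75,0,0,0,-1],[0,0,0.9,0,0,0,-1],[0,0,0.95,0,0,0,-1],[0,0,0.95,0,0,0,-1]]
  ]
}}

```text
clock: 14.13
position: [0.5597, 0.0078, 0.1862]
tool_rot: [179.9, -0.4, 22.7]
wrist_force: [0.1, -0.2, -0.9]
opening: 0.0436
```

```bash
python3 - <<'E'
from h import *
s,im=wsnap('w12'); print(s['clock'],s['position'],s['tool_rot'],s['opening'])
E
```

```text
14.1333 [0.55972629 0.00780474 0.18617572] [179.85549719  -0.44162429  22.72646173] 0.043605755891178946
```

View pics/w12.png

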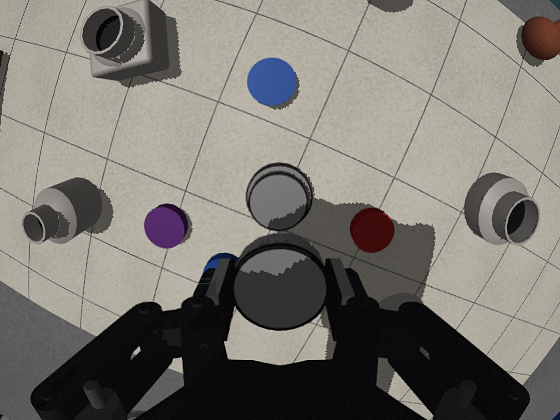

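Request:
{"method": "jog_arm", "body": {
  "motion": [
    [[-0.1,0.12,0,-0.006,0.013,0,-1],[-0.2,0.25,0,-0.006,0.013,0,-1],[-0.35,0.45,0,-0.006,0.013,0,-1],[-0.5,0.65,0,-0.006,0.013,0,-1],[-0.7,0.85,0,-0.006,0.013,0,-1],[-0.8,0.95,0,-0.006,0.013,0,-1],[-0.85,1,0,-0.006,0.013,0,-1],[-0.85,1,0,-0.006,0.013,0,-1]]
  ]
}}

```text
clock: 14.85
position: [0.4296, 0.159, 0.1834]
tool_rot: [179.9, 0.2, 22.9]
wrist_force: [0.0, 0.4, -0.7]
opening: 0.0432
```

Request:
{"method": "jog_arm", "body": {
  "motion": [
    [[0,0.1,0,0,0,0,-1],[0,0.2,0,0,0,0,-1],[0,0.28,0,0,0,0,-1],[0,0.3,0,0,0,0,-1],[0,0.3,0,0,0,0,-1],[0,0.3,0,0,0,0,-1],[0,0.3,0,0,0,0,-1],[0,0.3,0,0,0,0,-1]]
  ]
}}

```text
clock: 15.52
position: [0.4298, 0.203, 0.1833]
tool_rot: [179.9, 0.2, 22.8]
wrist_force: [-0.2, 0.6, -0.4]
opening: 0.0434
```

```bash
python3 - <<'E'
from h import *
s,im=wsnap('w13'); print(s['clock'],s['position'],s['tool_rot'],s['opening'])
u,v=wproj([.459,.2186,.095],s);print(u,v);zoom(im,u,v,50,'z13',6); print(int(u)-50,int(v)-50)
E
```

```text
15.5167 [0.42978675 0.20297329 0.18329391] [179.88403854   0.2247101   22.8386174 ] 0.043354088690570024
275.7904509561805 172.54534093410678
225 122
```

View pics/z13.png

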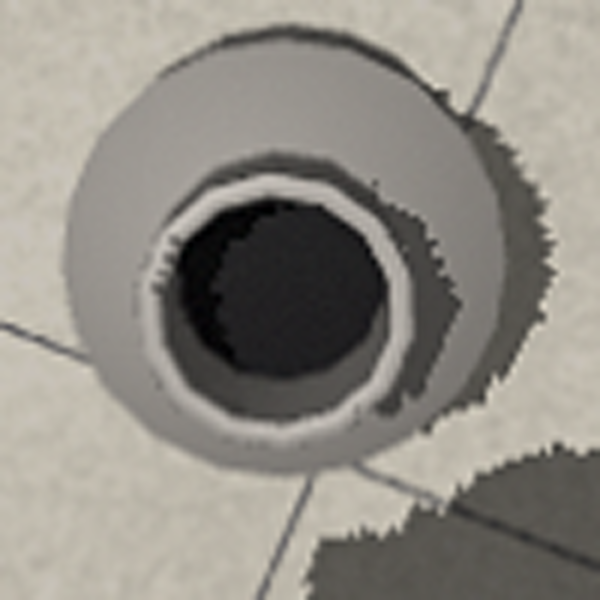

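View pics/w13.png

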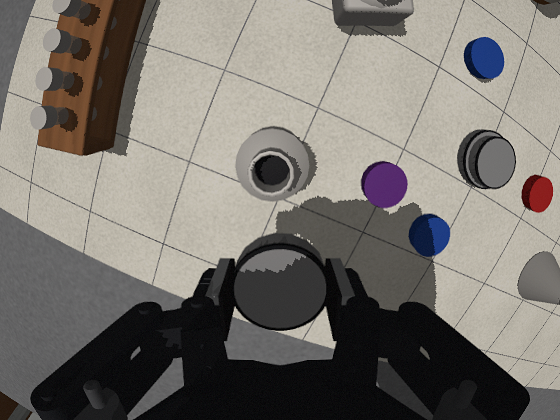

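```bash
python3 - <<'E'
from h import *
s=monitor.observe(); p=hit(wrist_ray(271,173.2,s),.095); print(p)
zoom(cv2.imread('pics/w13.png'),280,285,60,'z13b',5)
t=p+.002*np.array([np.cos(.4),np.sin(.4),0]); d=t-s['position']; print(t,d,d/.15)
E
```

```text
[0.45720447 0.22178115 0.095     ]
[0.4590466  0.22255999 0.095     ] [ 0.02927159  0.01941578 -0.08839114] [ 0.19514393  0.12943857 -0.58927424]
```

View pics/z13b.png

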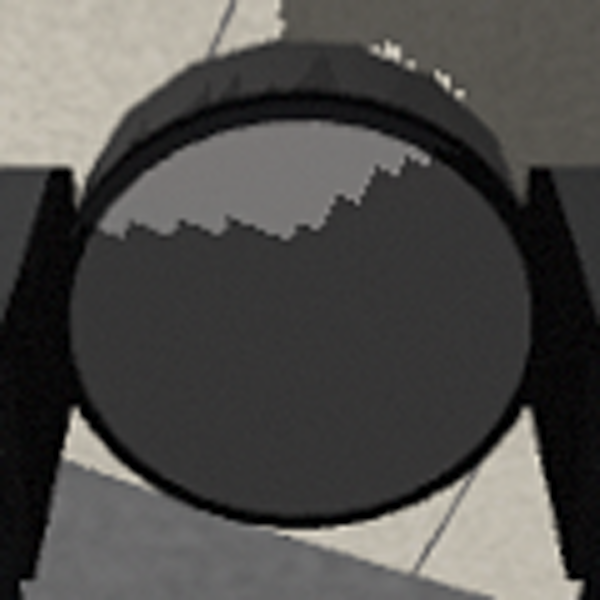

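Request:
{"method": "jog_arm", "body": {
  "motion": [
    [[0.1,0.07,0,0,0,0,-1],[0.195,0.13,-0.05,0,0,0,-1],[0.195,0.13,-0.2,0,0,0,-1],[0.195,0.13,-0.35,0,0,0,-1],[0.195,0.13,-0.45,0,0,0,-1],[0.195,0.13,-0.5,0,0,0,-1],[0.195,0.13,-0.53,0,0,0,-1],[0.195,0.13,-0.53,0,0,0,-1]]
  ]
}}

```text
clock: 16.23
position: [0.4589, 0.2224, 0.1036]
tool_rot: [179.9, 0.3, 22.8]
wrist_force: [-0.1, -0.9, -0.7]
opening: 0.0433
```

```bash
python3 - <<'E'
from h import *
s,im=wsnap('w14'); print(s['clock'],s['position'],s['tool_rot'],s['wrist_force'])
zoom(im,280,250,90,'z14',3)
E
```

```text
16.2333 [0.45891183 0.22240679 0.10357169] [179.88189264   0.25295735  22.84102085] [-0.07774188 -0.94634248 -0.67276583]
```

View pics/z14.png

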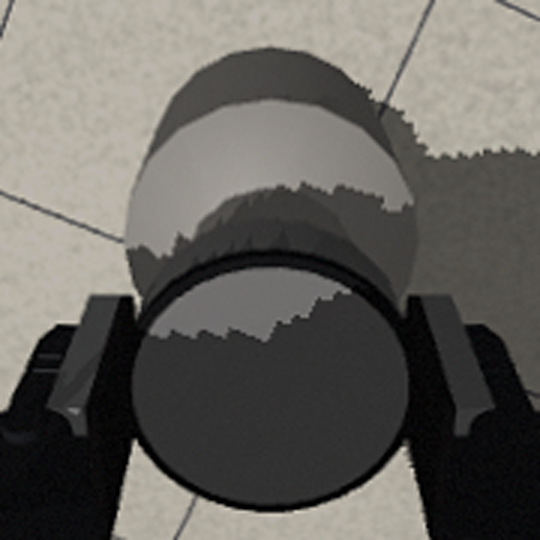

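Request:
{"method": "jog_arm", "body": {
  "motion": [
    [[0,0,-0.01,0,0,0,-1],[0,0,-0.017,0,0,0,-1],[0,0,-0.022,0,0,0,-1],[0,0,-0.022,0,0,0,-1],[0,0,-0.022,0,0,0,0.4],[0,0,-0.022,0,0,0,0.5],[0,0,-0.022,0,0,0,0.5],[0,0,-0.022,0,0,0,0.5]]
  ]
}}

```text
clock: 16.95
position: [0.4593, 0.2227, 0.101]
tool_rot: [179.9, 0.2, 22.8]
wrist_force: [0.7, -0.4, 0.1]
opening: 0.0642
```

Request:
{"method": "jog_arm", "body": {
  "motion": [
    [[0,0,0.08,0,0,0,0.5],[0,0,0.2,0,0,0,0.5],[0,0,0.4,0,0,0,0.6],[0,0,0.6,0,0,0,1],[0,0,0.8,0,0,0,1],[0,0,0.8,0,0,0,1],[0,0,0.8,0,0,0,1],[0,0,0.8,0,0,0,1]]
  ]
}}

```text
clock: 17.62
position: [0.4591, 0.2225, 0.2212]
tool_rot: [179.9, 0.2, 22.8]
wrist_force: [-0.2, 0.6, -1.3]
opening: 0.0857
```

```bash
python3 - <<'E'
from h import *
s,im=wsnap('w15'); print(s['clock'],s['position'],s['tool_rot'],s['opening']);
u,v=wproj([.4572,.2218,.113],s);print(u,v);zoom(im,u,v,60,'z15',5); q=np.array([wproj([.4572+.023*np.cos(a),.2218+.023*np.sin(a),.113],s) for a in np.linspace(0,6.28,60)]);o=np.array([int(u)-60,int(v)-60]);print(o,(q.min(0)-o)*5,(q.max(0)-o)*5)
im=vision.snapshot('scene')[:,:,::-1]; zoom(im,246,165,45,'s15',6)
E
```

```text
17.6167 [0.45907164 0.22253739 0.22124815] [1.79878517e+02 1.78061453e-01 2.28448008e+01] 0.08570169657659939
279.907304282756 210.72673854787473
[219 150] [162.55434499 164.55412988] [446.44307347 435.6821309 ]
```

View pics/z15.png

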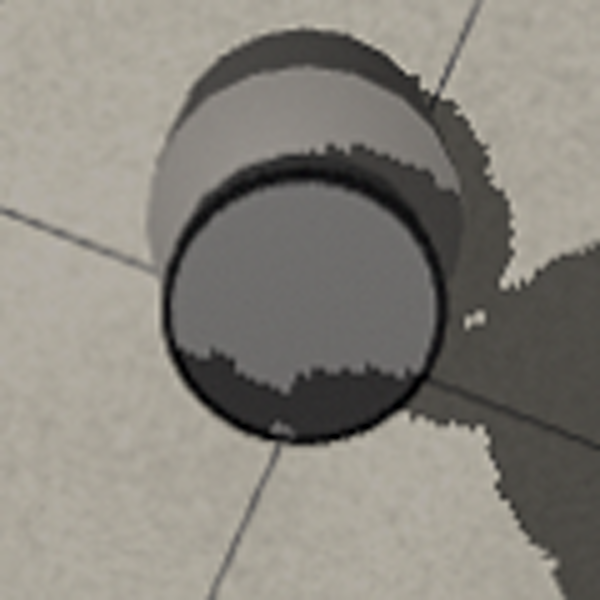

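View pics/s15.png

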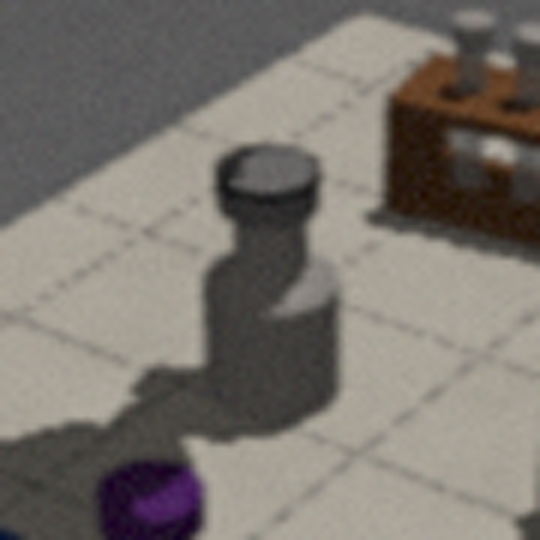

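Request:
{"method": "jog_arm", "body": {
  "motion": [
    [[0.15,-0.25,0,0,0,0,1],[0.3,-0.5,0,0,0,0,1],[0.45,-0.75,0,0,0,0,1],[0.65,-1,0,0,0,0,1],[0.65,-1,0,0,0,0,1],[0.65,-1,0,0,0,0,1],[0.65,-1,0,0,0,0,1],[0.65,-1,0,0,0,0,1]]
  ]
}}

```text
clock: 18.38
position: [0.5555, 0.0734, 0.2196]
tool_rot: [179.9, 0.3, 22.9]
wrist_force: [-0.4, 0.3, -0.4]
opening: 0.0854
```

Request:
{"method": "jog_arm", "body": {
  "motion": [
    [[0,-0.2,-0.15,0,0,0,1],[0,-0.43,-0.35,0,0,0,1],[0,-0.43,-0.6,0,0,0,1],[0,-0.43,-0.8,0,0,0,1],[0,-0.43,-0.8,0,0,0,1],[0,-0.43,-0.8,0,0,0,1],[0,-0.43,-0.8,0,0,0,1],[0,-0.43,-0.8,0,0,0,1]]
  ]
}}

```text
clock: 19.05
position: [0.5566, 0.0099, 0.1018]
tool_rot: [179.9, 0.2, 23.0]
wrist_force: [1.3, -0.2, 0.6]
opening: 0.0855
```

```bash
cat >> h.py <<'E'
def ring(C,d,z,s,o,k):
    q=np.array([wproj([C[0]+d/2*np.cos(a),C[1]+d/2*np.sin(a),z],s) for a in np.linspace(0,6.28,60)]);print(o,(q.min(0)-o)*k,(q.max(0)-o)*k)
E
python3 - <<'E'
from h import *
s,im=wsnap('w16'); print(s['clock'],s['position'],s['tool_rot'],s['opening']);
u,v=wproj([.5556,.0075,.036],s);print(u,v);zoom(im,u,v,60,'z16',6);ring([.5556,.0075],.056,.036,s,np.array([int(u)-60,int(v)-60]),6)
E
```

```text
19.05 [0.55661482 0.00994824 0.1017539 ] [179.885997     0.19005379  22.9858023 ] 0.08546965261927549
282.8997126327692 229.05959900516007
[222 169] [120.59151946 121.20207693] [609.28103107 579.42228842]
```

View pics/z16.png

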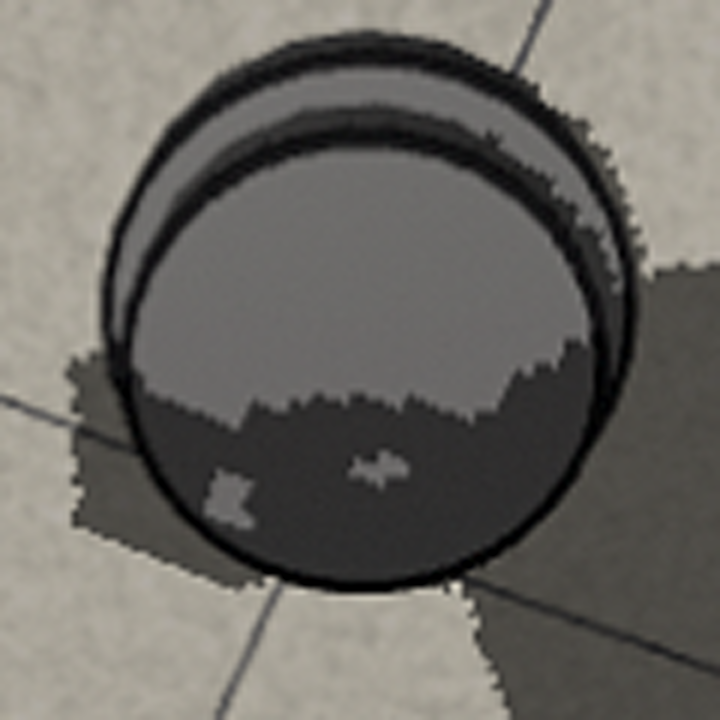

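Request:
{"method": "jog_arm", "body": {
  "motion": [
    [[-0.004,-0.014,-0.15,0,0,0,1],[-0.004,-0.014,-0.3,0,0,0,1],[-0.004,-0.014,-0.45,0,0,0,0.8],[-0.004,-0.014,-0.56,0,0,0,0.7],[-0.004,-0.014,-0.56,0,0,0,0.7],[-0.004,-0.014,-0.56,0,0,0,0.7],[-0.004,-0.014,-0.56,0,0,0,0.7],[-0.004,-0.014,-0.56,0,0,0,0.7]]
  ]
}}

```text
clock: 19.77
position: [0.5571, 0.0077, 0.0193]
tool_rot: [179.8, 0.1, 23.0]
wrist_force: [-0.4, -0.0, 0.4]
opening: 0.0723
```

Request:
{"method": "jog_arm", "body": {
  "motion": [
    [[0,0,0,0,0,0,0.5],[0,0,0,0,0,0,0.3],[0,0,0,0,0,0,-0.2],[0,0,0,0,0,0,-1],[0,0,0,0,0,0,-1],[0,0,0,0,0,0,-1],[0,0,0,0,0,0,-1],[0,0,0,0,0,0,-1]]
  ]
}}

```text
clock: 20.43
position: [0.558, 0.0078, 0.0208]
tool_rot: [179.8, -0.0, 23.0]
wrist_force: [-3.1, -1.0, 18.2]
opening: 0.0538
```

Request:
{"method": "jog_arm", "body": {
  "motion": [
    [[0,0,0.1,0,0,0,-1],[0,0,0.2,0,0,0,-1],[0,0,0.35,0,0,0,-1],[0,0,0.55,0,0,0,-1],[0,0,0.75,0,0,0,-1],[0,0,0.9,0,0,0,-1],[0,0,1,0,0,0,-1],[0,0,1,0,0,0,-1]]
  ]
}}

```text
clock: 21.1
position: [0.5596, 0.0079, 0.1746]
tool_rot: [179.7, -0.3, 22.9]
wrist_force: [0.0, 0.3, -0.7]
opening: 0.0536
```

```bash
python3 - <<'E'
from h import *
s,im=wsnap('w17'); print(s['clock'],s['position'],s['tool_rot'],s['opening'])
E
```

```text
21.1 [0.55957044 0.00787255 0.17455355] [179.66595144  -0.32960692  22.94777188] 0.05364325028143041
```

View pics/w17.png

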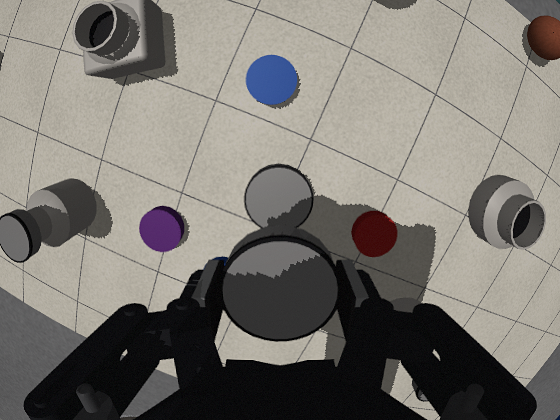

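Request:
{"method": "jog_arm", "body": {
  "motion": [
    [[0.05,0.12,0,0.006,0.014,0,-1],[0.1,0.25,0,0.006,0.014,0,-1],[0.15,0.45,0,0.006,0.014,0,-1],[0.2,0.65,0,0.006,0.014,0,-1],[0.25,0.85,0,0.006,0.014,0,-1],[0.28,0.95,0,0.006,0.014,0,-1],[0.28,1,0,0.006,0.014,0,-1],[0.28,1,0,0.006,0.014,0,-1]]
  ]
}}

```text
clock: 21.82
position: [0.6001, 0.1593, 0.1715]
tool_rot: [-179.9, 0.2, 23.1]
wrist_force: [-0.6, -0.1, -0.7]
opening: 0.0538
```

Request:
{"method": "jog_arm", "body": {
  "motion": [
    [[0,0.06,0,0,0,0,-1],[0,0.12,0,0,0,0,-1],[0,0.17,0,0,0,0,-1],[0,0.17,0,0,0,0,-1],[0,0.17,0,0,0,0,-1],[0,0.17,0,0,0,0,-1],[0,0.17,0,0,0,0,-1],[0,0.17,0,0,0,0,-1]]
  ]
}}

```text
clock: 22.48
position: [0.6002, 0.1842, 0.1715]
tool_rot: [-179.9, 0.2, 23.0]
wrist_force: [0.4, -0.8, -0.5]
opening: 0.0538
```

```bash
python3 - <<'E'
from h import *
s,im=wsnap('w18'); print(s['clock'],s['position'],s['tool_rot'],s['opening'])
u,v=wproj([.648,.203,.085],s);print(u,v);zoom(im,u,v,50,'z18',6);ring([.648,.203],.044,.085,s,np.array([int(u)-50,int(v)-50]),6)
E
```

```text
22.4833 [0.60017027 0.18421797 0.17152936] [-1.79936059e+02  1.76151902e-01  2.30429371e+01] 0.0538256676609717
282.4657574343132 147.58643567682603
[232  97] [115.90079679 117.05336558] [489.53221546 486.15011192]
```

View pics/z18.png

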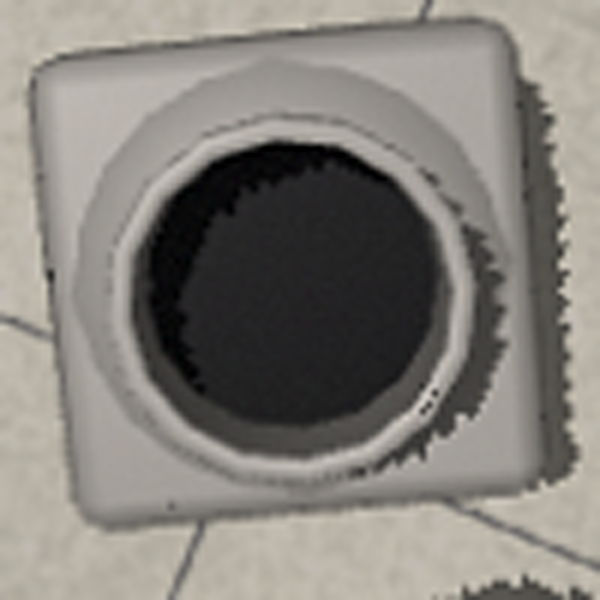

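```bash
python3 - <<'E'
from h import *
s=monitor.observe(); p=hit(wrist_ray(280.9,147.1,s),.085); print(p)
t=p+.0028*np.array([np.cos(.402),np.sin(.402),0]); d=t-s['position']; print(t,d/.15, (.0878-s['position'][2])/.15)
E
```

```text
[0.64790103 0.20427414 0.085     ]
[0.65047782 0.20536967 0.085     ] [ 0.33530611  0.14024832 -0.57693924] -0.5582725701247111
```

Request:
{"method": "jog_arm", "body": {
  "motion": [
    [[0.12,0.05,0,0,0,0,-1],[0.24,0.1,0,0,0,0,-1],[0.335,0.14,-0.1,0,0,0,-1],[0.335,0.14,-0.25,0,0,0,-1],[0.335,0.14,-0.4,0,0,0,-1],[0.335,0.14,-0.48,0,0,0,-1],[0.335,0.14,-0.53,0,0,0,-1],[0.335,0.14,-0.53,0,0,0,-1]]
  ]
}}

```text
clock: 23.2
position: [0.6497, 0.2049, 0.0907]
tool_rot: [-179.9, 0.3, 23.0]
wrist_force: [-0.1, -0.1, -0.6]
opening: 0.0541
```

```bash
python3 - <<'E'
from h import *
s,im=wsnap('w19'); print(s['clock'],s['position'],s['tool_rot'],s['wrist_force'])
zoom(im,280,250,90,'z19',3)
E
```

```text
23.2 [0.64974759 0.2049236  0.09071356] [-179.92607855    0.2917303    23.04280949] [-0.14345945 -0.0841711  -0.64474034]
```

View pics/z19.png

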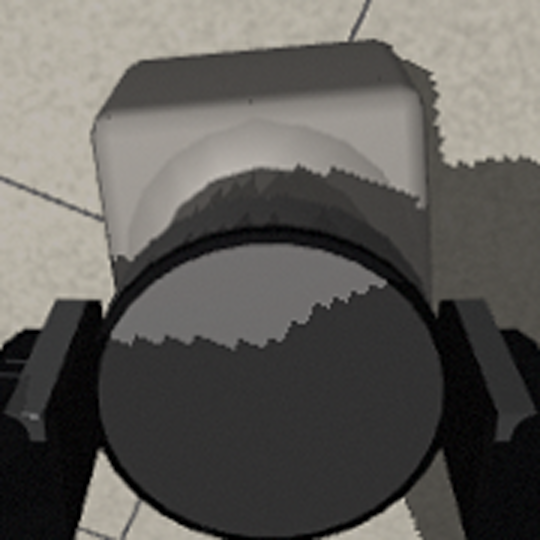

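Held level and centred over the jar. Lower 2.9 mm, release (to about 72 mm), rise.

Request:
{"method": "jog_arm", "body": {
  "motion": [
    [[0.003,0.002,-0.01,0,0,0,-1],[0.003,0.002,-0.016,0,0,0,-1],[0.003,0.002,-0.021,0,0,0,-1],[0.003,0.002,-0.021,0,0,0,-1],[0.003,0.002,-0.021,0,0,0,0.6],[0.003,0.002,-0.021,0,0,0,0.75],[0.003,0.002,-0.021,0,0,0,0.75],[0.003,0.002,-0.021,0,0,0,0.75]]
  ]
}}

```text
clock: 23.92
position: [0.6508, 0.2055, 0.089]
tool_rot: [-179.9, 0.2, 23.0]
wrist_force: [-0.6, -0.1, -0.1]
opening: 0.0745
```

Request:
{"method": "jog_arm", "body": {
  "motion": [
    [[0,0,0.08,0,0,0,0.75],[0,0,0.2,0,0,0,0.75],[0,0,0.4,0,0,0,0.8],[0,0,0.6,0,0,0,1],[0,0,0.85,0,0,0,1],[0,0,0.85,0,0,0,1],[0,0,0.85,0,0,0,1],[0,0,0.85,0,0,0,1]]
  ]
}}

```text
clock: 24.58
position: [0.6508, 0.2055, 0.2172]
tool_rot: [-179.9, 0.2, 23.0]
wrist_force: [-0.3, -0.3, -0.9]
opening: 0.0851
```

```bash
python3 - <<'E'
from h import *
s,im=wsnap('w20'); print(s['clock'],s['position'],s['tool_rot'],s['opening']);
u,v=wproj([.648,.2043,.103],s);print(u,v);zoom(im,u,v,60,'z20',5);ring([.648,.2043],.056,.103,s,np.array([int(u)-60,int(v)-60]),5)
im=vision.snapshot('scene')[:,:,::-1]; zoom(im,305,195,45,'s20',6)
E
```

```text
24.5833 [0.65078267 0.2054667  0.21715221] [-1.79940450e+02  1.56030266e-01  2.30390069e+01] 0.08505162178551692
280.3637647006646 209.81228666781567
[220 149] [132.96964541 137.69229437] [470.57295372 460.54441809]
```

View pics/z20.png

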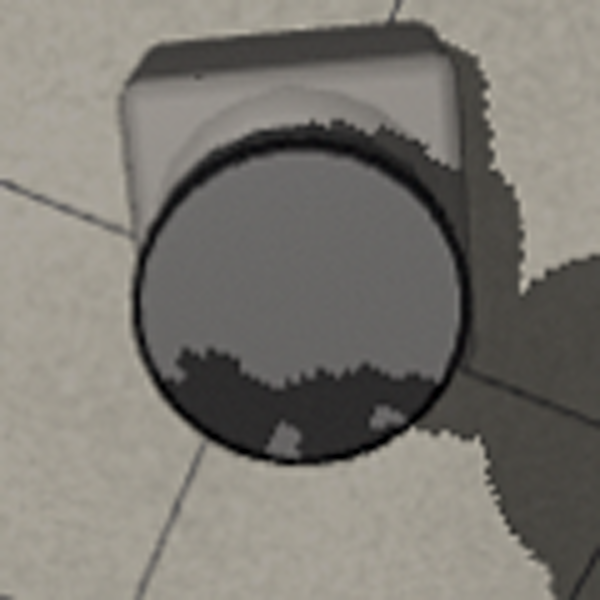

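View pics/s20.png

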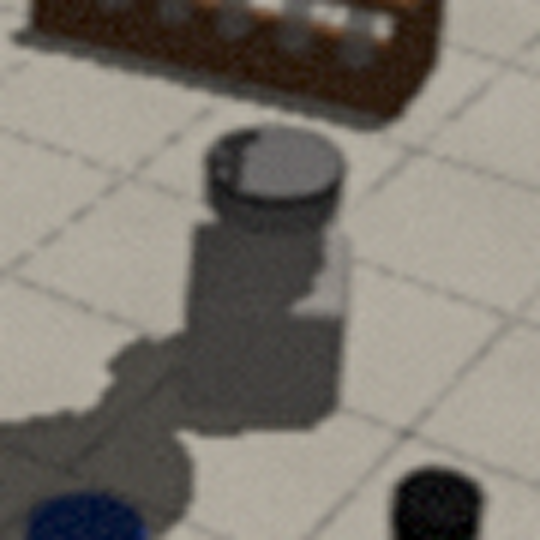

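Request:
{"method": "jog_arm", "body": {
  "motion": [
    [[-0.15,-0.25,0,0,0,0,1],[-0.3,-0.5,0,0,0,0,1],[-0.45,-0.75,0,0,0,0,1],[-0.62,-1,0,0,0,0,1],[-0.62,-1,0,0,0,0,1],[-0.62,-1,0,0,0,0,1],[-0.62,-1,0,0,0,0,1],[-0.62,-1,0,0,0,0,1]]
  ]
}}

```text
clock: 25.35
position: [0.5576, 0.0562, 0.2154]
tool_rot: [-179.9, 0.3, 23.1]
wrist_force: [-0.4, 0.9, -0.2]
opening: 0.0854
```

Request:
{"method": "jog_arm", "body": {
  "motion": [
    [[0,-0.15,-0.15,0,0,0,1],[0,-0.32,-0.35,0,0,0,1],[0,-0.32,-0.6,0,0,0,1],[0,-0.32,-0.85,0,0,0,1],[0,-0.32,-0.85,0,0,0,1],[0,-0.32,-0.85,0,0,0,1],[0,-0.32,-0.85,0,0,0,1],[0,-0.32,-0.85,0,0,0,1]]
  ]
}}

```text
clock: 26.02
position: [0.5592, 0.0091, 0.0901]
tool_rot: [-179.9, 0.1, 23.1]
wrist_force: [-0.2, 0.1, 0.1]
opening: 0.0857
```

```bash
python3 - <<'E'
from h import *
s,im=wsnap('w21'); print(s['clock'],s['position'],s['tool_rot'],s['opening']);
u,v=wproj([.555,.0072,.018],s);print(u,v);zoom(im,u,v,60,'z21',6);ring([.555,.0072],.066,.018,s,np.array([int(u)-60,int(v)-60]),6)
E
```

```text
26.0167 [0.55915514 0.00909789 0.09009361] [-1.79940298e+02  1.23685510e-01  2.31470171e+01] 0.08573932946310761
280.62251413099614 229.5716215754838
[220 169] [84.50651473 88.65750493] [642.46041138 611.95794435]
```

View pics/z21.png

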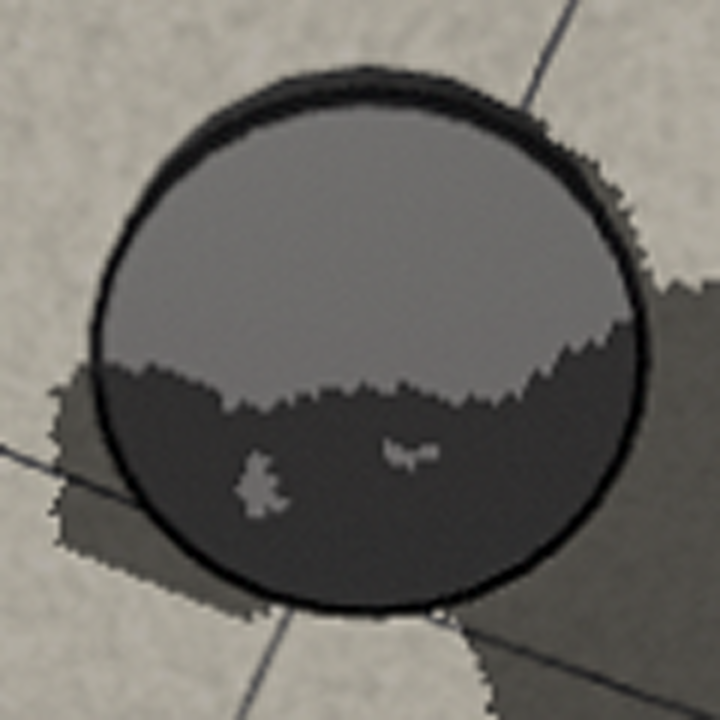

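Request:
{"method": "jog_arm", "body": {
  "motion": [
    [[-0.006,-0.012,-0.15,0,0,0,1],[-0.006,-0.012,-0.3,0,0,0,1],[-0.006,-0.012,-0.43,0,0,0,1],[-0.006,-0.012,-0.52,0,0,0,1],[-0.006,-0.012,-0.57,0,0,0,1],[-0.006,-0.012,-0.585,0,0,0,1],[-0.006,-0.012,-0.585,0,0,0,1],[-0.006,-0.012,-0.585,0,0,0,1]]
  ]
}}

```text
clock: 26.73
position: [0.559, 0.0072, 0.0035]
tool_rot: [-180.0, 0.0, 23.1]
wrist_force: [0.5, -1.2, 0.2]
opening: 0.0856
```

Request:
{"method": "jog_arm", "body": {
  "motion": [
    [[0,0,0,0,0,0,0.8],[0,0,0,0,0,0,0.7],[0,0,0,0,0,0,0.5],[0,0,0,0,0,0,-0.5],[0,0,0,0,0,0,-1],[0,0,0,0,0,0,-1],[0,0,0,0,0,0,-1],[0,0,0,0,0,0,-1]]
  ]
}}

```text
clock: 27.4
position: [0.5596, 0.0072, 0.005]
tool_rot: [180.0, -0.0, 23.1]
wrist_force: [-5.3, -0.2, 23.2]
opening: 0.0632
```

Request:
{"method": "jog_arm", "body": {
  "motion": [
    [[0,0,0.1,0,0,0,-1],[0,0,0.2,0,0,0,-1],[0,0,0.35,0,0,0,-1],[0,0,0.55,0,0,0,-1],[0,0,0.75,0,0,0,-1],[0,0,0.9,0,0,0,-1],[0,0,1,0,0,0,-1],[0,0,1,0,0,0,-1]]
  ]
}}

```text
clock: 28.07
position: [0.5612, 0.0072, 0.1586]
tool_rot: [179.9, -0.3, 23.1]
wrist_force: [1.6, -0.7, 0.1]
opening: 0.0626
```

```bash
python3 - <<'E'
from h import *
s,im=wsnap('w22'); print(s['clock'],s['position'],s['tool_rot'],s['opening'])
E
```

```text
28.0667 [0.56117922 0.00721906 0.15858516] [179.85878287  -0.31403431  23.10771606] 0.0625518020840143
```

View pics/w22.png

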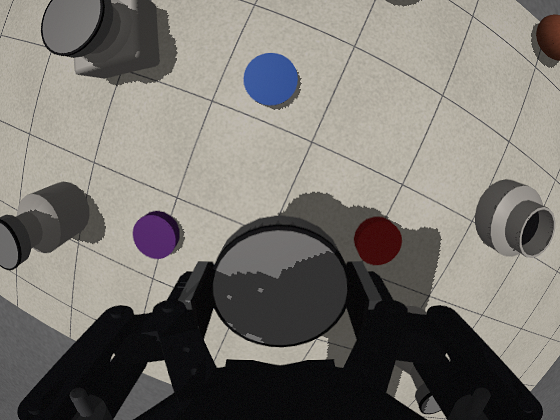

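Request:
{"method": "jog_arm", "body": {
  "motion": [
    [[0.02,-0.12,0,-0.002,0.01,0,-1],[0.05,-0.25,0,-0.002,0.01,0,-1],[0.08,-0.45,0,-0.002,0.01,0,-1],[0.12,-0.65,0,-0.002,0.01,0,-1],[0.15,-0.85,0,-0.002,0.01,0,-1],[0.18,-0.95,0,-0.002,0.01,0,-1],[0.2,-1,0,-0.002,0.01,0,-1],[0.2,-1,0,-0.002,0.01,0,-1]]
  ]
}}

```text
clock: 28.78
position: [0.5901, -0.1444, 0.1555]
tool_rot: [180.0, 0.2, 23.0]
wrist_force: [0.2, -0.5, -0.9]
opening: 0.0628
```

Request:
{"method": "jog_arm", "body": {
  "motion": [
    [[0.01,-0.12,0.01,0,0,0,-1],[0.02,-0.25,0.02,0,0,0,-1],[0.02,-0.4,0.02,0,0,0,-1],[0.02,-0.55,0.02,0,0,0,-1],[0.02,-0.67,0.02,0,0,0,-1],[0.02,-0.74,0.02,0,0,0,-1],[0.02,-0.74,0.02,0,0,0,-1],[0.02,-0.74,0.02,0,0,0,-1]]
  ]
}}

```text
clock: 29.45
position: [0.5932, -0.2538, 0.1581]
tool_rot: [-180.0, 0.2, 23.0]
wrist_force: [0.4, 0.4, -0.5]
opening: 0.0631
```

```bash
python3 - <<'E'
from h import *
s,im=wsnap('w23'); print(s['clock'],s['position'],s['tool_rot'],s['opening'])
u,v=wproj([.6458,-.2331,.07],s);print(u,v);zoom(im,u,v,50,'z23',6);ring([.6458,-.2331],.048,.07,s,np.array([int(u)-50,int(v)-50]),6)
E
```

```text
29.45 [ 0.59318885 -0.25384786  0.15805324] [-1.79953214e+02  1.70320363e-01  2.30257941e+01] 0.06310230374513877
282.481255612603 140.14591214389594
[232  90] [99.66838917 98.31931216] [505.89662572 499.85838876]
```

View pics/z23.png

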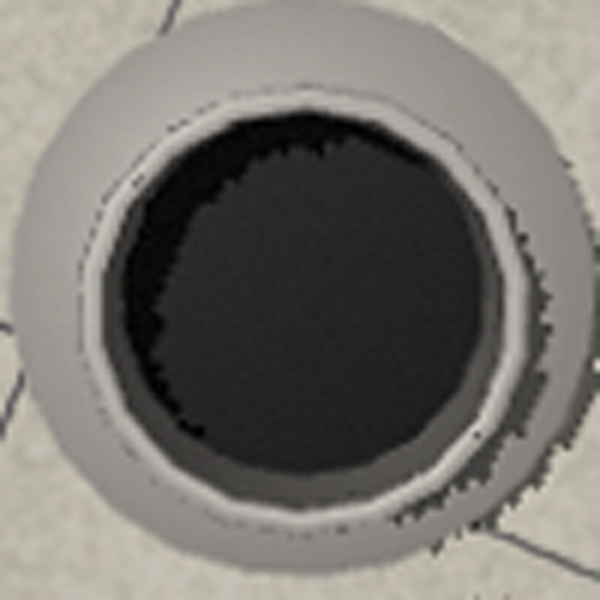

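```bash
python3 - <<'E'
from h import *
s=monitor.observe(); p=hit(wrist_ray(282.8,141.6,s),.07); print(p)
t=p+.003*np.array([np.cos(.402),np.sin(.402),0]); d=t-s['position']; print(t,d/.15, (.075-s['position'][2])/.15)
E
```

```text
[ 0.64509022 -0.23310073  0.07      ]
[ 0.64785106 -0.23192695  0.07      ] [ 0.36328869  0.14239172 -0.58778221] -0.5544488729565745
```

Request:
{"method": "jog_arm", "body": {
  "motion": [
    [[0.12,0.05,0,0,0,0,-1],[0.25,0.1,0,0,0,0,-1],[0.365,0.145,-0.1,0,0,0,-1],[0.365,0.145,-0.25,0,0,0,-1],[0.365,0.145,-0.4,0,0,0,-1],[0.365,0.145,-0.48,0,0,0,-1],[0.365,0.145,-0.53,0,0,0,-1],[0.365,0.145,-0.53,0,0,0,-1]]
  ]
}}

```text
clock: 30.17
position: [0.6475, -0.2303, 0.0774]
tool_rot: [-179.9, 0.2, 23.1]
wrist_force: [0.2, -0.4, -0.8]
opening: 0.0627
```

```bash
python3 - <<'E'
from h import *
s,im=wsnap('w24'); print(s['clock'],s['position'],s['tool_rot'],s['wrist_force'])
zoom(im,280,250,90,'z24',3)
E
```

```text
30.1667 [ 0.64749019 -0.23032375  0.07736566] [-179.85457996    0.23943424   23.13404849] [ 0.24403552 -0.44935347 -0.84200042]
```

View pics/z24.png

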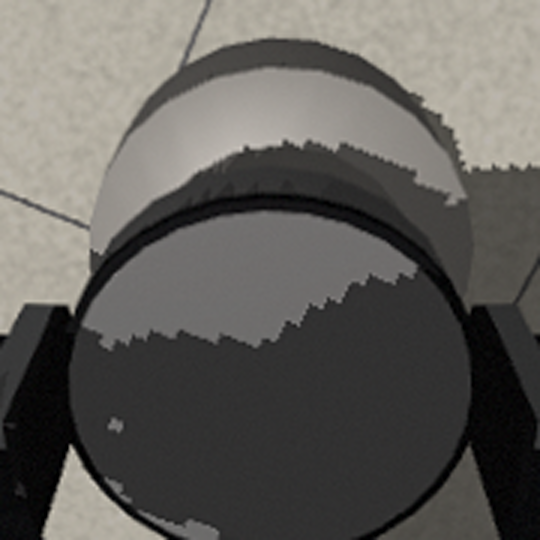

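Request:
{"method": "jog_arm", "body": {
  "motion": [
    [[0.006,-0.012,0,0,0,0,-1],[0.006,-0.012,-0.008,0,0,0,-1],[0.006,-0.012,-0.018,0,0,0,-1],[0.006,-0.012,-0.018,0,0,0,-1],[0.006,-0.012,-0.018,0,0,0,0.8],[0.006,-0.012,-0.018,0,0,0,1],[0.006,-0.012,-0.018,0,0,0,1],[0.006,-0.012,-0.018,0,0,0,1]]
  ]
}}

```text
clock: 30.88
position: [0.6491, -0.2327, 0.0761]
tool_rot: [-179.9, 0.2, 23.1]
wrist_force: [0.6, 0.2, 0.0]
opening: 0.0854
```

Request:
{"method": "jog_arm", "body": {
  "motion": [
    [[0,0,0.08,0,0,0,1],[0,0,0.2,0,0,0,1],[0,0,0.4,0,0,0,1],[0,0,0.6,0,0,0,1],[0,0,0.85,0,0,0,1],[0,0,1,0,0,0,1],[0,0,1,0,0,0,1],[0,0,1,0,0,0,1]]
  ]
}}

```text
clock: 31.55
position: [0.6498, -0.2329, 0.2289]
tool_rot: [179.9, 0.0, 23.1]
wrist_force: [-1.0, 0.0, -0.9]
opening: 0.0855
```

```bash
python3 - <<'E'
from h import *
s,im=wsnap('w25'); print(s['clock'],s['position'],s['tool_rot'],s['opening']);
u,v=wproj([.6451,-.2331,.088],s);print(u,v);zoom(im,u,v,60,'z25',5);ring([.6451,-.2331],.066,.088,s,np.array([int(u)-60,int(v)-60]),5)
im=vision.snapshot('scene')[:,:,::-1]; cv2.imwrite('pics/s25.png',cv2.resize(im[130:350,80:350],None,fx=2.7,fy=2.7,interpolation=cv2.INTER_CUBIC))
E
```

```text
31.55 [ 0.64977078 -0.23287071  0.2289284 ] [1.79938780e+02 7.60749616e-03 2.31044517e+01] 0.08553643609868135
278.22584117332303 202.93096645455293
[218 142] [119.92663184 124.86149248] [482.38424154 473.86316449]
```

View pics/z25.png

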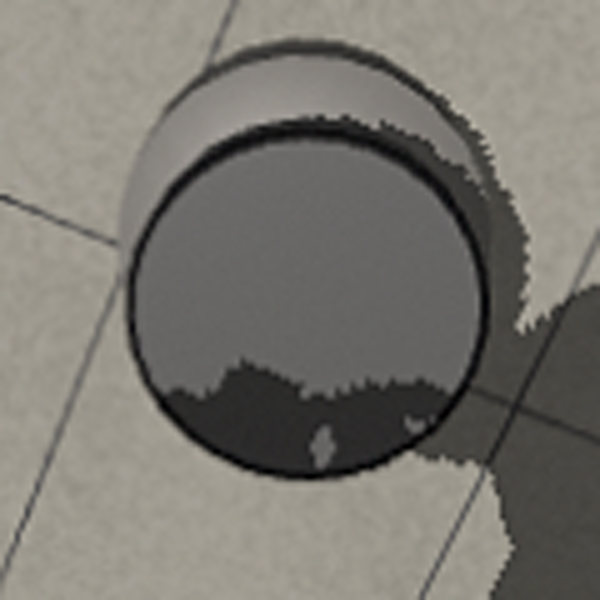

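View pics/s25.png

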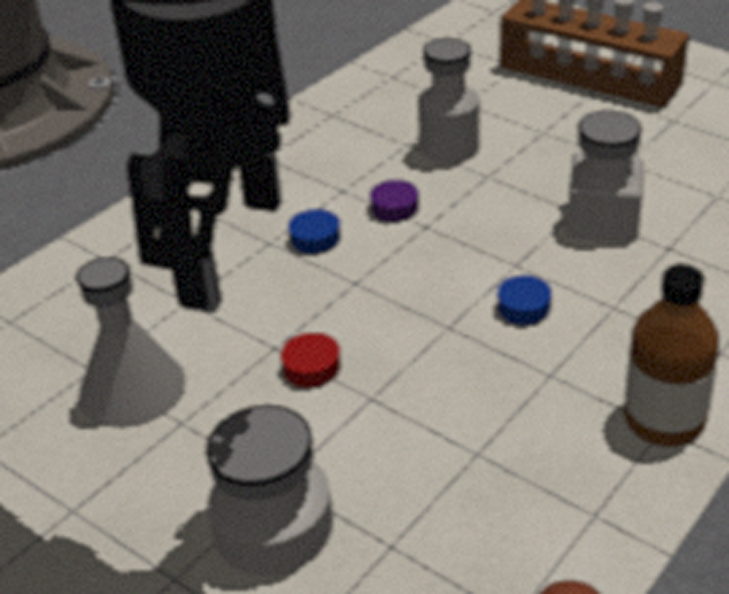

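```bash
python3 - <<'E'
from h import *
def sc(n,u,v,z): p=hit(fixed_ray('scene',u,v),z); print(n,p.round(4))
sc('flask rim',121,239,.1); sc('flask cover s25',118.9,231.9,.118)
sc('flask cover s10',75+262/6,205+158/6,.118)
im=vision.snapshot('top')[:,:,::-1].copy(); cv2.imwrite('pics/top26.png',im)
i0=cv2.imread('pics/top0.png')
t=[]
for (u,v) in [(393,198),(237,195),(231,264),(380,265)]:
    for k in (i0,im): t.append(cv2.resize(cv2.convertScaleAbs(k[v-25:v+25,u-25:u+25],alpha=1.7),(200,200),interpolation=cv2.INTER_CUBIC))
cv2.imwrite('pics/t26.png',cv2.vconcat([cv2.hconcat(t[0::2]),cv2.hconcat(t[1::2])]))
for n,c,d,z in (('tub',(.6451,-.2331),.066,.088),('jar',(.648,.2043),.056,.103),('bot',(.4572,.2218),.046,.113),('flask',(.4628,-.1964),.036,.118)):print(n,proj('top',[*c,z]))
E
```

```text
flask rim [ 0.4699 -0.1996  0.1   ]
flask cover s25 [ 0.4698 -0.2002  0.118 ]
flask cover s10 [ 0.468  -0.1993  0.118 ]
tub [396.23212693 197.56520724]
jar [235.07824683 194.00167418]
bot [226.7750564  265.42209456]
flask [385.38553257 265.52221993]
```

View pics/t26.png

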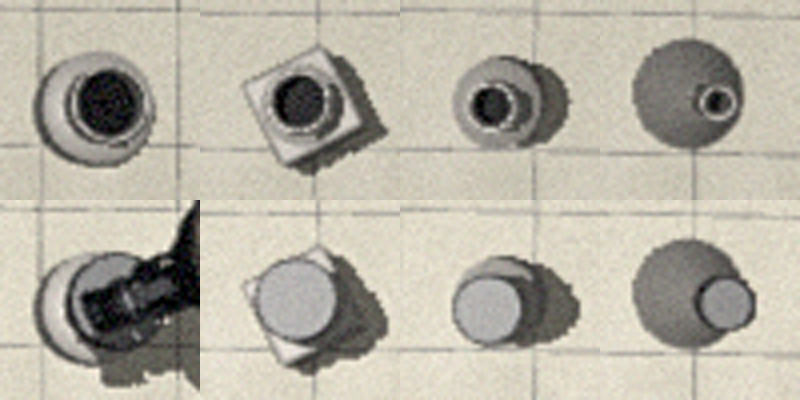

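```bash
python3 - <<'E'
from bench import env,monitor
print(env.job_done()); print(monitor.observe()['clock'])
E
```

```text
the job is handed in; nothing more can be done
None
the job is handed in; nothing more can be done
```

I took the stack apart from the top and laid each grey cover on its own vessel: smallest on the flask, small on the round bottle, large on the square jar, largest on the tub. I then lifted clear with the gripper open and handed the job in about 32 s into the run. No verdict was reported.

- **Centring:** the wrist camera put all four covers about 1 mm from their vessel axes, against the 9 mm allowed. The overhead view agreed to within about 2 mm for the flask, jar and round bottle. It could not check the tub, which the gripper was covering.
- **Flat, upright, undisturbed:** by eye, the scene picture showed the covers flat, the vessels upright, and the amber bottle and tube rack undisturbed. I did not measure the cover heights or how far any vessel or bystander moved.
- **Forces:** the highest wrist force I read was about 23 N, while closing the gripper on a cover.
- **Disagreements:** the three cameras gave absolute positions that differed by 3 to 7 mm. I relied on the wrist camera for both picking and placing. It also read 1 to 3 mm off along one axis when close, which I corrected for.

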